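Lay out a two-detector light path

ROBOT

A 6-joint arm with a two-finger parallel gripper is mounted at the origin on the work surface. World frame = base frame: x ahead of the robot, y to its left, z up, the work surface at z = 0. Lengths are in m, angles in degrees, forces in N, time in s.
With the tool pointing down it reaches from about 0.4 to 0.925 m from the base axis. Payload 12.5 kg.
Tool frame: the origin (TCP) lies where the fingers leave the gripper's body, on its centre line; the fingertips stand 78 mm ahead of it and the grasp point (between the pads) lies 59 mm ahead of it; z points along the fingers, x is the direction in which the jaws open and shut, and the axes are right-handed (so a half turn about z gives the same grasp; the last joint's range is limited). The gripper opens to 95 mm and grips with 3 to 60 N. Pads are 20 mm wide; open, the fingers measure 119 mm over their backs; the gripper's body (75 mm by 180 mm) begins 59 mm behind the grasp point.
Start: joints at [71.299, 28.126, 89.318, -0, 62.55, -6.05], TCP at [0.137, 0.61, 0.292] pointing down, gripper open.
Joint ranges: [-177.58, 177.58], [-47.91, 125.51], [2.72, 160], [-65.01, 245.01], [3.68, 167.84], [-153.87, 153.87]. Speed limits (degrees/s): [127.2, 127.2, 159.86, 180, 180, 180].

INTERFACE

Orientations are given as [roll, pitch, yaw] about the fixed x, y, z axes, in that order (R = Rz(yaw) Ry(pitch) Rx(roll)).
In Python, from workcell import ctrl gives the robot as it stands.
- The arm moves only by the shell command python3 -m pendant 'ROWS'. ROWS is JSON, a list that holds one entry, the list of rows, each a list of 7 numbers: the opening, from 0 (shut) to 1 (fully open), then the shift along the tool's x, y, z in m, then the turn, a rotation vector about the tool's x, y, z in degrees. In form: [[[grip, x, y, z, wx, wy, wz], ...]]. A call has 1 to 10 rows; each row is the pose to reach, as a shift and turn from the pose commanded when the call began, along the tool's axes at that moment; what a row does not reach only later rows make up. A row lasts 1/12 s, in which the tool goes at most 41.7 mm and 7.16 degrees, less where a joint would pass 70% of its speed; a pose out of reach is approached as far as the arm can. A call with a gripper value outside its range is refused whole. The fingers move at their own pace and stop on an object; the grip force is fixed at half the most. Time passes only in rows, so rows that repeat a pose let the fingers close. It gives the time, the measured TCP pose, the force and the opening at its end, in the units of the state.
- ctrl.sense(): the state, without advancing time (a new reading comes with each control period).
- ctrl.snapshot(name): name is "side" or "top"; returns the picture (480x640x3 uint8, blue, green, red); there is no depth.
- ctrl.camera_model(name): a dict with "fx", "fy", "cx", "cy" (pixels), "extrinsics" (4x4, takes a point from camera to world coordinates). Camera axes: x right, y down, z forward; pixel columns grow to the right and rows downward; lengths in m; the calibration is good to about 2 mm. A picture is of the moment at which its call begins. camera_model takes no time and is no camera call.
- ctrl.job_done(): hands the job in, once; it reports no verdict.
Trained networks look in the newest picture that a camera, given by its name, has taken for a name from the list of things; names that differ only in an ending like _2 or _b are one class to them, and where a whole thing is asked for, a point or a joint stands for the part that bears it (a point fixed in the world has none). Each returns a list of dicts, best first, with "score" (0 to 1); they miss things now and then, are a little off and sometimes report something else, mostly with a low value. They report only what shows in the picture. A call takes as long as a camera call.
- ctrl.search_frame(target, camera): "position" ([x, y, z] in m, in world coordinates, good to about 4 mm: the middle of the surface that is visible of it).
- ctrl.masks_of(target, camera): "region" (480x640 bool, what is visible of it).
The state is a dict: "time": time; "joint_positions": joint angles; "joint_vel": joint speeds; "tau": joint torques, N m; "eef_pos": TCP position; "tcp_rot": TCP orientation; "wrist_force": force on the tool from outside, world axes, zero at the start; "torque": the same for the moment, N m; "finger_gap": opening from 0.0 (shut) to 1.0 (fully open).
Only numpy, scipy, OpenCV 4.12 (cv2) and the standard library are available. Lean on these libraries where they do the work, as an engineer would, in place of code of your own. Each camera call takes 0.05 s, during which the arm holds its last target.

TASK

Lay out the light path from the lamp to the two detectors on the aluminium breadboard: on the line of the lamp's light, stand the beam-splitter cube straight in front of the detector nearer the lamp and the mirror straight in front of the further one, each turned so that it sends the light squarely into its detector, and stand the lens on the light line about midway between the lamp and the cube. Then stand the green filter about midway between the green-ringed detector and the optic in front of it, and the red filter likewise at the red-ringed detector. Lens and filters are centred on the light and square to it; leave the spare blue filter where it is.

Things in the scene. Friction and masses are not known exactly. Their poses are not given: they have to be found in the camera images.
- plate: Fixed aluminium breadboard with a grid of holes, 12 mm thick, 360 mm (x) by 560 mm (y), on the dark table; lamp and both detectors stand on it and share its yaw. Origin: on its underside, 226 mm from its rear edge (+x), 134 from the front, 180 from the right (-y), 380 from the left. The optics go on its top.
- lamp: Fixed LED lamp: finned aluminium head 56 mm across, behind a black tube (32 mm, brass ring). Origin: on the breadboard's top, straight below the centre of the tube's mouth; light leaves 50 mm up along the lamp's own -y axis (to the robot's right), passing 135 to 190 mm before the detectors' mouths and crossing their axes square, about 165 and 385 mm from the lamp's mouth. Body to y = +96 mm.
- det_green: Fixed detector marked green (ring round its 36 mm black entrance tube, strip across its top): grey box 76 mm wide, 88 high, 100 long. Origin: on the breadboard's top, straight below the centre of the tube's mouth; its light axis, 50 mm up, runs out along its own -x (towards the robot); box from x = +28 mm. May be the nearer to the lamp or the further.
- det_red: Fixed detector marked red (ring round its 36 mm black entrance tube, strip across its top): grey box 76 mm wide, 88 high, 100 long. Origin: on the breadboard's top, straight below the centre of the tube's mouth; its light axis, 50 mm up, runs out along its own -x (towards the robot); box from x = +28 mm. May be the nearer to the lamp or the further.
- lens: Lens in a round aluminium ring, 42 mm across, 14 mm thick (x), 29 to 71 mm above its origin (centre 50 mm up); aluminium top to its base. Light passes along its x axis, either way round. Round steel base 46 mm across, 12 mm high, 12 mm post; origin: centre of its underside, z up; 0.15 to 0.35 kg.
- splitter: Beam-splitter: black 40 mm cube with glass inside, 30 to 70 mm above its origin. White diagonal on its cover, from the (+x, -y) to the (-x, +y) corner, marks the half-silvered seam: light going along its -y is half passed, half turned to its +x (same after half a turn, wrong after a quarter). Round steel base 46 mm across, 12 mm high, 12 mm post; origin: centre of its underside, z up; 0.15 to 0.35 kg.
- mirror: Mirror in a brass holder 44 mm wide, 16 thick, 28 to 72 mm up; white line on top at its face edge. Face over the base's centre, its normal midway between body +x and +y (turns light going along -y to +x); holder's middle 8 mm behind it. Two screws low on the back (28 to 40 mm up, 33 mm behind the face). Base 50 mm across, 12 high; origin: centre of its underside, z up; 0.15 to 0.35 kg.
- filter_green: Green filter in a black square holder 44 mm wide (y), 14 mm thick (x), 29 to 71 mm above its origin; green disc in its window (centre 50 mm up), green strip on its top edge, green top to its base. Light passes along its x axis, either way round. Round steel base 46 mm across, 12 mm high, 12 mm post; origin: centre of its underside, z up; 0.15 to 0.35 kg.
- filter_red: Red filter in a black square holder 44 mm wide (y), 14 mm thick (x), 29 to 71 mm above its origin; red disc in its window (centre 50 mm up), red strip on its top edge, red top to its base. Light passes along its x axis, either way round. Round steel base 46 mm across, 12 mm high, 12 mm post; origin: centre of its underside, z up; 0.15 to 0.35 kg.
- filter_blue: Spare blue filter in a black square holder 44 mm wide (y), 14 mm thick (x), 29 to 71 mm above its origin; blue disc in its window (centre 50 mm up), blue strip on its top edge, blue top to its base. Light passes along its x axis, either way round. Round steel base 46 mm across, 12 mm high, 12 mm post; origin: centre of its underside, z up; 0.15 to 0.35 kg. Not needed.

How it is judged:
By the outcome, as a careful person would: the job done as asked, in the order asked, and still so for the second after the job is handed in, with the robot touching nothing.
It also fails if it takes over 118 s, if anything falls off the work surface, if the arm or the gripper's body presses on something with over 40 N, if the wrist force passes 120 N, or if a joint passes its speed limit or range.

## Working session

There is one attempt and no reset: what is moved stays moved. The work goes in short steps, Python scripts to look and compute and a shell command to move; the robot and the scene stay as the last step left them, time stands still between calls to the robot, and variables do not carry over. Pictures are saved under pics/ and viewed, and the job is handed in when it is done.

```bash
ls; mkdir -p pics; python3 - <<'E'
from workcell import ctrl
import cv2
s=ctrl.sense();print(s['time'],s['eef_pos'],s['tcp_rot'],s['finger_gap'])
for n in ['side','top']:
    im=ctrl.snapshot(n);cv2.imwrite(f'pics/{n}0.png',im)
    m=ctrl.camera_model(n);print(n,m)
E
```

```text
pics
0.0 [0.13679434 0.60966109 0.29165295] [-1.79991940e+02  6.61094853e-02  7.73479922e+01] 1.0026209335920222
side {'fx': 441.38652592910006, 'fy': 441.38652592910006, 'cx': 312.5256072268129, 'cy': 234.40058142678672, 'extrinsics': array([[-0.94071337, -0.21262145,  0.2642924 ,  0.36956704],
       [-0.33916594,  0.60104571, -0.72367847,  0.49134991],
       [-0.00498225, -0.77041299, -0.63752569,  0.53069312],
       [ 0.        ,  0.        ,  0.        ,  1.        ]])}
top {'fx': 496.794631754375, 'fy': 496.794631754375, 'cx': 321.0545341660424, 'cy': 234.9702687790217, 'extrinsics': array([[ 0.00445481, -0.99829198,  0.05825189,  0.52348242],
       [-0.9999377 , -0.00385083,  0.01047657, -0.04323666],
       [-0.01023436, -0.05829494, -0.99824694,  0.87435692],
       [ 0.        ,  0.        ,  0.        ,  1.        ]])}
```

View pics/side0.png

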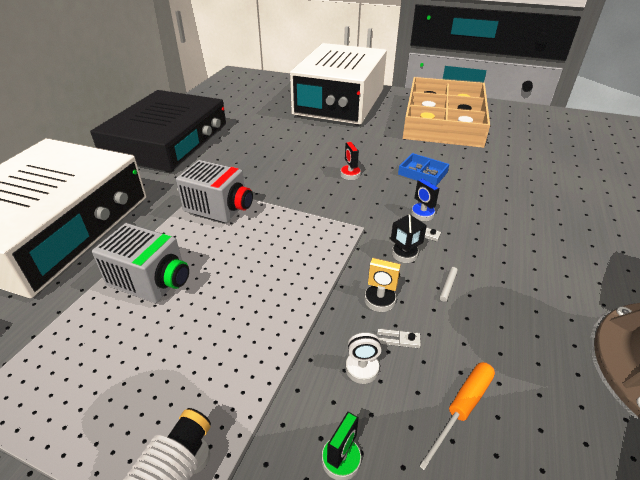

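View pics/top0.png

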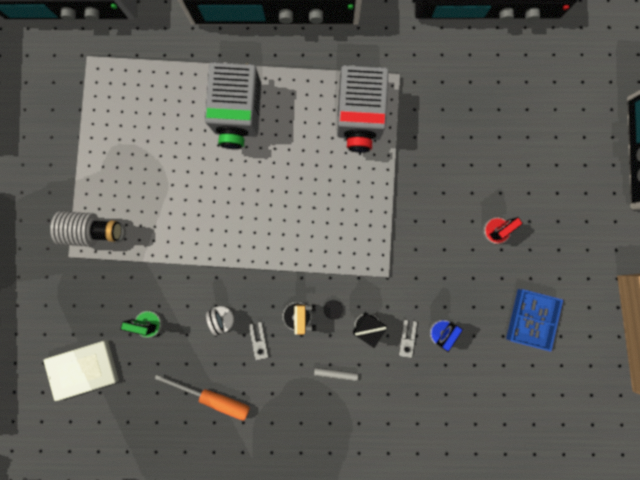

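```bash
cat > h.py <<'E'
import numpy as np, cv2
from workcell import ctrl
from scipy.spatial.transform import Rotation as R
M={n:ctrl.camera_model(n) for n in('side','top')}
def bp(n,u,v,z):
    m=M[n];T=m['extrinsics'];d=T[:3,:3]@np.array([(u-m['cx'])/m['fx'],(v-m['cy'])/m['fy'],1.]);o=T[:3,3]
    return o+d*(z-o[2])/d[2]
def pj(n,p):
    m=M[n];T=m['extrinsics'];p=np.atleast_2d(p);c=(p-T[:3,3])@T[:3,:3]
    return np.c_[m['fx']*c[:,0]/c[:,2]+m['cx'],m['fy']*c[:,1]/c[:,2]+m['cy']]
def crop(im,u0,v0,u1,v1,k,f):
    c=cv2.resize(im[v0:v1,u0:u1],None,fx=k,fy=k,interpolation=cv2.INTER_CUBIC);cv2.imwrite(f,c)
E
python3 - <<'E'
from h import *
t=cv2.imread('pics/top0.png')
crop(t,50,40,250,190,4,'pics/c1.png');crop(t,200,40,400,190,4,'pics/c2.png')
crop(t,40,180,240,330,4,'pics/c3.png');crop(t,100,290,300,400,4,'pics/c4.png');crop(t,280,190,480,360,3,'pics/c5.png')
for n in ['top','side']:
  for k in ['plate','lamp','det_green','det_red','lens','splitter','mirror','filter_green','filter_red','filter_blue']:
    r=ctrl.search_frame(k,n)
    print(n,k,[(np.round(q['position'],4),round(q['score'],2)) for q in r[:2]])
print(ctrl.sense()['time'])
E
```

```text
top plate [(array([0.6771, 0.1247, 0.0085]), 0.62)]
top lamp [(array([0.5786, 0.3488, 0.081 ]), 0.91)]
top det_green [(array([0.7801, 0.1068, 0.1016]), 0.84), (array([ 0.4336, -0.0018,  0.0344]), 0.27)]
top det_red [(array([ 0.774 , -0.0969,  0.0999]), 0.94)]
top lens [(array([0.4322, 0.13  , 0.0419]), 0.55), (array([0.7801, 0.1063, 0.0996]), 0.27)]
top splitter [(array([ 0.4224, -0.1126,  0.0705]), 0.65)]
top mirror [(array([ 0.4381, -0.0005,  0.0389]), 0.92)]
top filter_green [(array([0.4255, 0.2583, 0.0396]), 0.69)]
top filter_red [(array([ 0.5884, -0.3325,  0.0442]), 0.85)]
top filter_blue [(array([ 0.4146, -0.2414,  0.0489]), 0.79)]
side plate [(array([0.685 , 0.2147, 0.0094]), 0.83)]
side lamp [(array([0.5769, 0.3446, 0.0754]), 0.56)]
side det_green [(array([0.7727, 0.1378, 0.0884]), 0.71)]
side det_red [(array([ 0.7738, -0.0745,  0.0852]), 0.94)]
side lens [(array([0.4263, 0.144 , 0.0372]), 0.58)]
side splitter [(array([0.4315, 0.0068, 0.0356]), 0.67), (array([ 0.415 , -0.1022,  0.0477]), 0.58)]
side mirror [(array([0.4314, 0.01  , 0.033 ]), 0.94), (array([0.6864, 0.2121, 0.0123]), 0.35)]
side filter_green [(array([0.416 , 0.2752, 0.0388]), 0.75)]
side filter_red [(array([ 0.5826, -0.3299,  0.0348]), 0.55)]
side filter_blue [(array([ 0.404 , -0.2406,  0.0378]), 0.75)]
1.1
```

```bash
python3 - <<'E'
from h import *
a=cv2.imread('pics/c1.png');print(a.shape)
E
```

```text
(600, 800, 3)
```

View pics/c2.png

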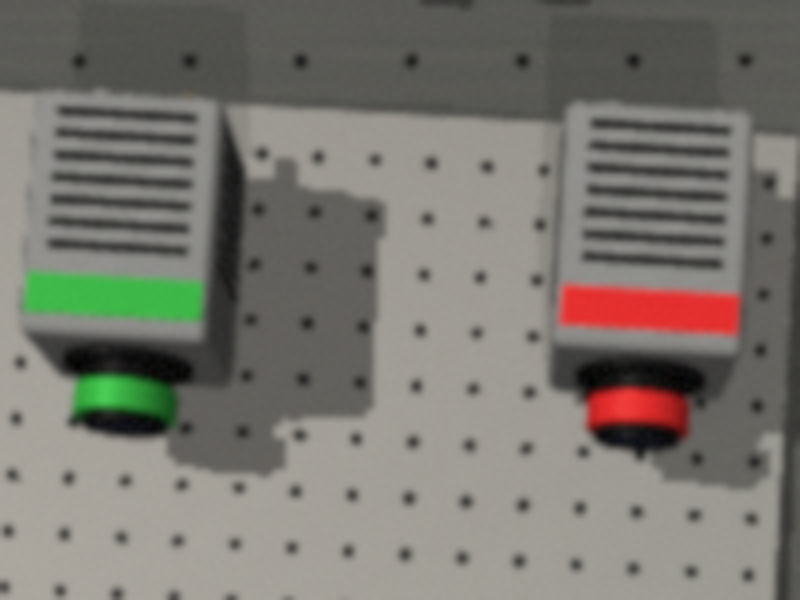

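View pics/c3.png

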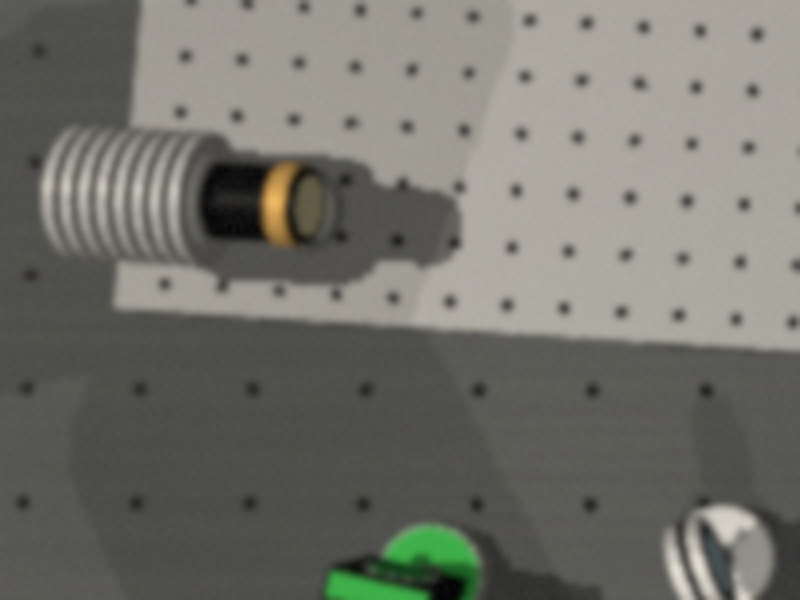

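View pics/c4.png

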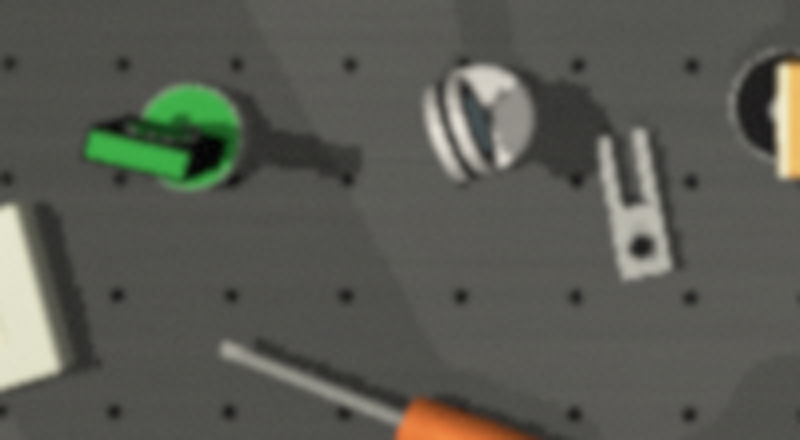

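View pics/c5.png

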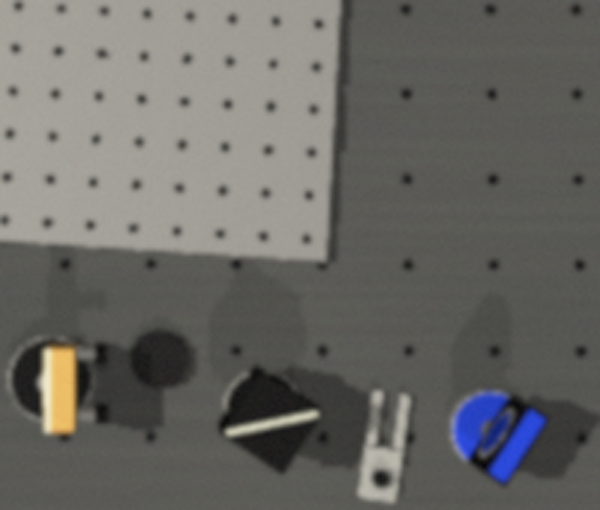

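```bash
cat > plate.py <<'E'
from h import *
from scipy.optimize import least_squares
def edge_pts(n,g,P,Q,N=120,w=6):
    # sample points between world P,Q ; find gradient peak along image normal
    out=[]
    a,b=pj(n,[P,Q]);d=(b-a)/np.linalg.norm(b-a);nn=np.array([-d[1],d[0]])
    s=np.arange(-w,w+.01,.25)
    for t in np.linspace(.03,.97,N):
        c=a+(b-a)*t;q=c+s[:,None]*nn
        if q[:,0].min()<2 or q[:,1].min()<2 or q[:,0].max()>637 or q[:,1].max()>477: continue
        pr=cv2.remap(g,q[:,0].astype(np.float32)[None],q[:,1].astype(np.float32)[None],cv2.INTER_LINEAR)[0]
        gr=np.abs(np.gradient(pr));k=gr.argmax()
        if gr[k]<3.5 or k in(0,len(s)-1): continue
        out.append(c+s[k]*nn)
    return np.array(out)
def corners(p):
    x,y,a=p;c,s=np.cos(a),np.sin(a)
    L=np.array([[.226,.380],[.226,-.180],[-.134,-.180],[-.134,.380]])
    return np.c_[L@np.array([[c,s],[-s,c]])+[x,y],np.full(4,.012)]
def fit(n,f,p):
    g=cv2.GaussianBlur(cv2.cvtColor(cv2.imread(f),cv2.COLOR_BGR2GRAY),(0,0),1).astype(np.float32)
    for it in range(6):
        C=corners(p);E=[]
        for i in range(4):
            e=edge_pts(n,g,C[i],C[(i+1)%4],w=10 if it<2 else 5)
            if len(e)>5:E.append((i,e))
        def res(q):
            C=pj(n,corners(q));r=[]
            for i,e in E:
                a,b=C[i],C[(i+1)%4];d=(b-a)/np.linalg.norm(b-a)
                r.append((e-a)@np.array([-d[1],d[0]]))
            return np.concatenate(r)
        p=least_squares(res,p,loss='soft_l1',f_scale=.3).x
    r=res(p);k=0
    for i,e in E: print(' edge',i,len(e),'med res px',np.round(np.median(r[k:k+len(e)]),2));k+=len(e)
    return p
E
python3 - <<'E'
from plate import *
c=[bp('top',*q,.012) for q in[(87,57),(399,74),(389,276),(69,257)]];print(np.round(c,4))
for n in('top','side'):
    p=fit(n,f'pics/{n}0.png',np.array([.63,.06,np.radians(-3)]));print(n,p[:2],np.degrees(p[2]))
E
```

```text
[[ 0.8904  0.385   0.012 ]
 [ 0.8597 -0.1708  0.012 ]
 [ 0.5032 -0.1519  0.012 ]
 [ 0.5336  0.4051  0.012 ]]
 edge 0 110 med res px 0.24
 edge 1 20 med res px 2.26
 edge 2 115 med res px 0.22
 edge 3 15 med res px 0.11
top [0.64778909 0.05622424] -3.2917247408307158
 edge 0 72 med res px 0.48
 edge 1 49 med res px 0.01
 edge 2 79 med res px 0.21
side [0.64741101 0.06120354] -3.425225916383004
```

```bash
python3 - <<'E'
from plate import *
t=cv2.imread('pics/top0.png');g=cv2.GaussianBlur(cv2.cvtColor(t,cv2.COLOR_BGR2GRAY),(0,0),1).astype(np.float32)
# local line fits per edge using hand corners, print direction
for n,cs in (('top',[(87,57),(399,74),(389,276),(69,257)]),):
    C=[bp(n,*q,.012) for q in cs]
    L=[]
    for i in range(4):
        e=edge_pts(n,g,C[i],C[(i+1)%4],w=4);W=np.array([bp(n,*q,.012)[:2] for q in e])
        # robust line
        vx,vy,x0,y0=cv2.fitLine(W.astype(np.float32),cv2.DIST_HUBER,0,.0005,.0001).ravel()
        a=np.degrees(np.arctan2(vy,vx));L.append((vx,vy,x0,y0));
        r=(W-[x0,y0])@[-vy,vx];print(i,len(e),round(a,2),'rms mm',round(np.median(abs(r))*1e3,2))
    P=[]
    for i in range(4):
        a,b=L[i-1],L[i];A=np.array([[a[0],-b[0]],[a[1],-b[1]]]);k=np.linalg.solve(A,[b[2]-a[2],b[3]-a[3]]);P.append([a[2]+a[0]*k[0],a[3]+a[1]*k[0]])
    P=np.array(P);print(np.round(P,4),[round(np.linalg.norm(P[i]-P[(i+1)%4]),4) for i in range(4)])
    from scipy.optimize import least_squares
    q=least_squares(lambda q:(corners(q)[:,:2]-P).ravel(),[.64,.06,-.05]).x;print(q,np.degrees(q[2]),np.round(corners(q)[:,:2]-P,4).tolist())
E
```

```text
0 111 86.68 rms mm 0.53
1 85 -3.33 rms mm 0.36
2 120 86.63 rms mm 0.45
3 105 -3.22 rms mm 0.41
[[ 0.8931  0.3867]
 [ 0.8607 -0.1721]
 [ 0.5014 -0.1512]
 [ 0.5343  0.4069]] [np.float32(0.5598), np.float32(0.3599), np.float32(0.5591), np.float32(0.3593)]
[ 0.6456357   0.02038934 -0.05803171] -3.3249719020936093 [[0.0002, -0.0], [0.0001, -0.0003], [0.0, -0.0003], [-0.0004, 0.0006]]
```

```bash
python3 - <<'E'
from plate import *
p=fit('side','pics/side0.png',np.array([.6456,.0204,-.058]));print(p,np.degrees(p[2]))
t=cv2.imread('pics/top0.png');s=cv2.imread('pics/side0.png')
crop(t,195,55,265,155,6,'pics/d1.png');crop(t,325,55,395,155,6,'pics/d2.png');crop(t,45,195,145,260,7,'pics/d3.png')
crop(s,90,215,200,305,6,'pics/d4.png');crop(s,170,155,270,230,6,'pics/d5.png');crop(s,120,395,250,480,6,'pics/d6.png')
# initial model overlay
pl=(.6456,.0204,-.058)
E
```

```text
edge 0 82 med res px 0.5
 edge 1 87 med res px 0.26
 edge 2 92 med res px 0.25
 edge 3 20 med res px 0.21
[ 0.64475361  0.02114914 -0.06175784] -3.5384634851996073
```

View pics/d1.png

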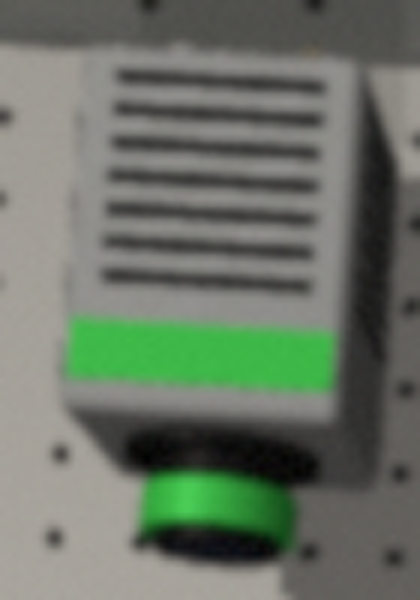

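View pics/d3.png

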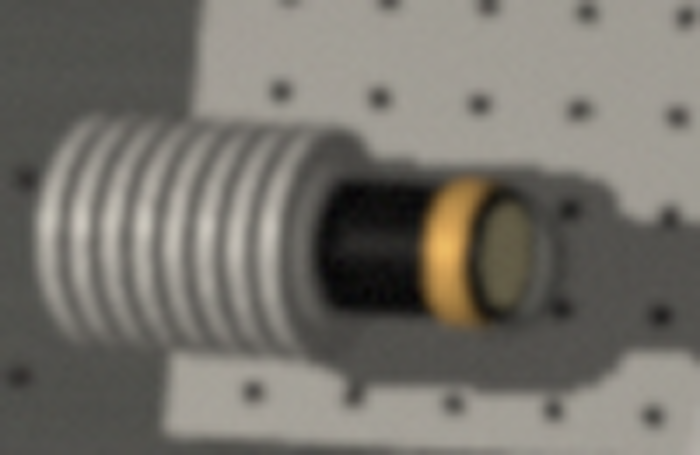

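View pics/d4.png

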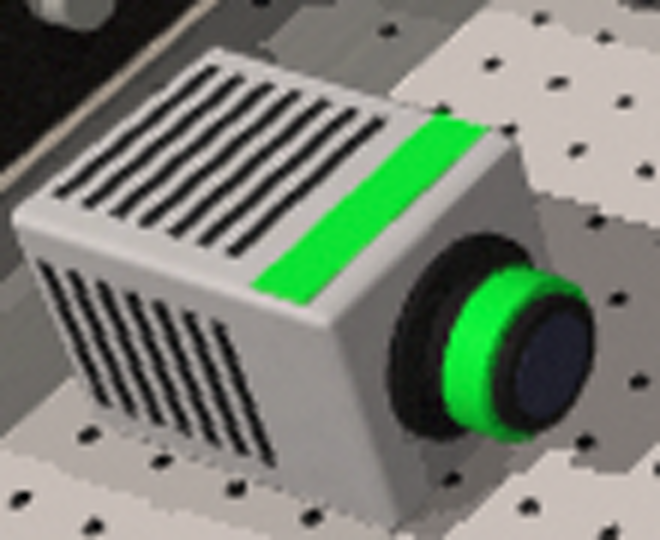

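View pics/d6.png

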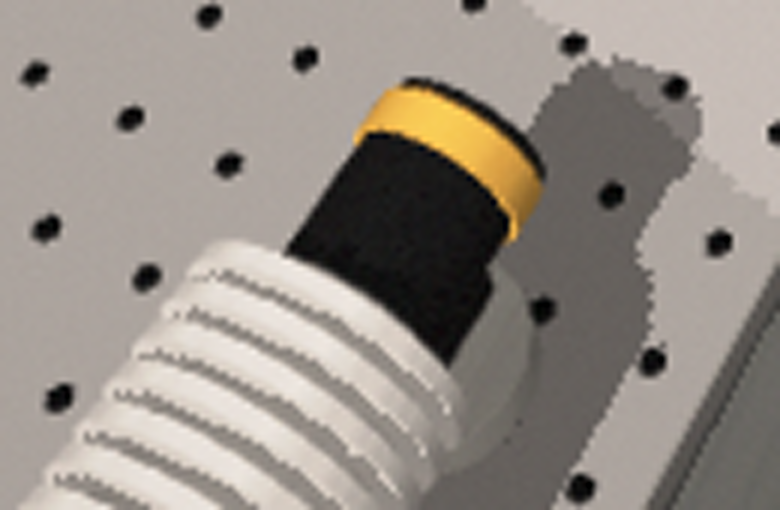

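View pics/d2.png

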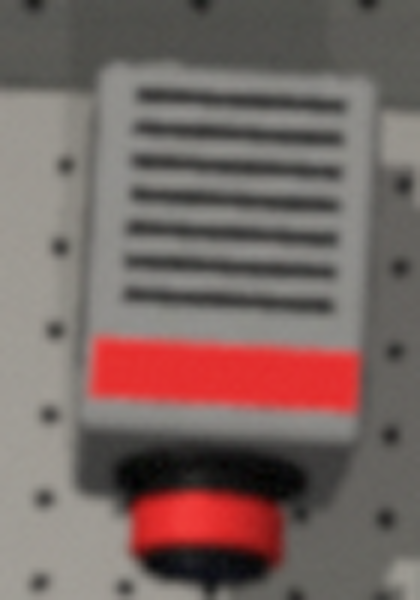

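View pics/d5.png

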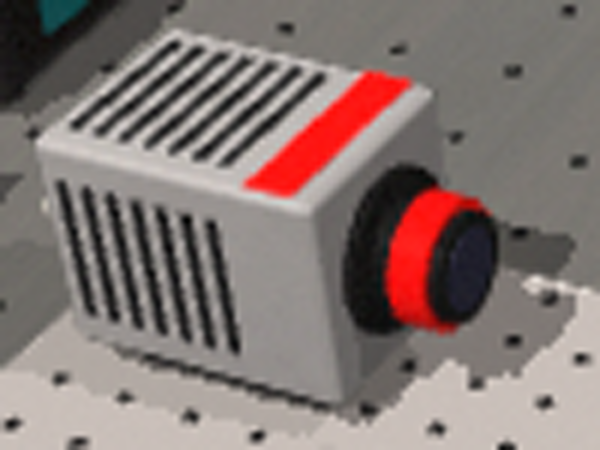

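```bash
cat >> h.py <<'E'
PL=(.6456,.0204,-.0581)
def w2p(w,pl=PL):
    c,s=np.cos(pl[2]),np.sin(pl[2]);d=np.asarray(w)[...,:2]-np.array(pl[:2]);return np.stack([d[...,0]*c+d[...,1]*s,-d[...,0]*s+d[...,1]*c],-1)
def p2w(q,pl=PL):
    c,s=np.cos(pl[2]),np.sin(pl[2]);q=np.asarray(q);return np.stack([pl[0]+q[...,0]*c-q[...,1]*s,pl[1]+q[...,0]*s+q[...,1]*c],-1)
E
python3 - <<'E'
from h import *
PS=(.64475,.02115,-.0618)
print('lamp axis pts (plate frame mm)')
for U,V in[(370,247),(465,253),(507,258)]:
    print(np.round(w2p(bp('top',45+U/7-.43,195+V/7-.43,.062))*1e3,1))
for nm,f in(('top',PL),('side',PS)):
    im=cv2.imread(f'pics/{nm}0.png').astype(int);b,g,r=im[...,0],im[...,1],im[...,2]
    for col,m in(('green',(g>r+70)&(g>b+70)),('red',(r>g+100)&(r>b+100))):
        n,lab,st,ce=cv2.connectedComponentsWithStats(m.astype(np.uint8))
        for i in range(1,n):
            if st[i,4]>60:
                print(nm,col,st[i].tolist(),ce[i].round(1),'z.100',np.round(w2p(bp(nm,*ce[i],.100),f)*1e3,1),'z.062',np.round(w2p(bp(nm,*ce[i],.062),f)*1e3,1))
# side mouths
for k,(u,v) in dict(green=(90+553/6-.42,215+360/6-.42),red=(170+472/6-.42,155+262/6-.42)).items(): print('side mouth',k,np.round(w2p(bp('side',u,v,.062),PS)*1e3,1))
# top mouths bottom edge & box top corners
for k,(u0,L) in dict(green=(195,[(82,57),(62,405),(330,420),(357,62)]),red=(325,[(98,70),(78,425),(352,440),(375,75)])).items():
    print(k,[np.round(w2p(bp('top',u0+U/6-.42,55+V/6-.42,.100))*1e3,1).tolist() for U,V in L])
E
```

```text
lamp axis pts (plate frame mm)
[-85.8 308.7]
[-85.8 286.2]
[-86.4 276.2]
top green [207, 108, 43, 12, 398] [228.  113.7] z.100 [109.7  99.6] z.062 [120.9 107.9]
top green [219, 134, 20, 8, 146] [228.1 137.8] z.100 [71.1 96.5] z.062 [ 80.4 104.7]
top green [137, 312, 22, 10, 137] [147.5 316.6] z.100 [-216.9  201.1] z.062 [-221.8  214.5]
top green [122, 323, 25, 12, 153] [133.8 328.3] z.100 [-236.3  220.8] z.062 [-242.1  235.1]
top red [340, 111, 45, 13, 432] [362.  116.9] z.100 [ 117.1 -112.9] z.062 [ 128.7 -115. ]
top red [347, 137, 24, 9, 194] [358.2 141.4] z.100 [  77.7 -109.1] z.062 [  87.3 -110.9]
top red [486, 219, 36, 23, 387] [501.  227.7] z.100 [ -44.9 -338.8] z.062 [ -41.3 -351.9]
top red [200, 394, 46, 25, 327] [222.5 405.8] z.100 [-344.8   74.5] z.062 [-356.    81.7]
side green [132, 234, 39, 32, 356] [150.7 249.5] z.100 [110.4 100.6] z.062 [146.9  69.6]
side green [164, 259, 23, 29, 256] [171.  271.6] z.100 [ 53.9 127. ] z.062 [85.4 98.3]
side green [330, 413, 27, 36, 357] [342.7 430.3] z.100 [-244.3  244.6] z.062 [-239.1  226.2]
side green [343, 433, 11, 21, 71] [348.  443.2] z.100 [-253.6  254.6] z.062 [-249.1  237.1]
side green [323, 442, 37, 33, 565] [344.4 461. ] z.100 [-256.1  271.7] z.062 [-251.9  255.7]
side red [341, 165, 19, 11, 122] [349.8 170.6] z.100 [ -85.3 -222. ] z.062 [ -66.  -281.5]
side red [211, 167, 27, 21, 199] [224.2 176.9] z.100 [ 117.8 -112.5] z.062 [ 155.  -162.3]
side red [234, 186, 16, 24, 169] [239.5 196.8] z.100 [ 59.6 -68.4] z.062 [  91.6 -114.3]
side red [449, 363, 46, 58, 719] [468.1 394.9] z.100 [-353.3  156.1] z.062 [-357.6  129.9]
side mouth green [66.5 97.2]
side mouth red [  74.2 -116.5]
green [[188.1, 137.1], [94.0, 135.2], [94.3, 64.1], [191.1, 63.8]]
red [[197.0, -74.6], [101.2, -75.1], [101.5, -147.3], [199.9, -148.0]]
```

```bash
python3 - <<'E'
from h import *
PS=(.64475,.02115,-.0618)
for U,V in[(475,131),((372+528)/2,(115+222)/2),((290+447)/2,(250+362)/2)]:
    print(np.round(w2p(bp('side',120+U/6-.42,395+V/6-.42,.0625),PS)*1e3,1))
s=cv2.imread('pics/side0.png')
def cyl(n,c0,ax,r,pl,k=40):
    t=np.linspace(0,2*np.pi,k);
    if ax=='y': P=np.c_[c0[0]+r*np.cos(t),np.full(k,c0[1]),.062+r*np.sin(t)]
    else: P=np.c_[np.full(k,c0[0]),c0[1]+r*np.cos(t),.062+r*np.sin(t)]
    w=p2w(P[:,:2],pl);return pj(n,np.c_[w,P[:,2]])
for n,pl in(('side',PS),('top',PL)):
    K=4;o=cv2.resize(cv2.imread(f'pics/{n}0.png'),None,fx=K,fy=K,interpolation=cv2.INTER_CUBIC)
    def dr(q,c): cv2.polylines(o,[np.round((q+.5)*K-.5).astype(int)],True,c,1)
    for y in(.276,.300): dr(cyl(n,(-.086,y),'y',.016,pl),(255,0,255))
    for c in((.066,.100),(.074,-.112)):
        dr(cyl(n,c,'x',.018,pl),(255,0,255))
        for z in(.100,):
            P=np.array([[c[0]+.028,c[1]-.038],[c[0]+.028,c[1]+.038],[c[0]+.128,c[1]+.038],[c[0]+.128,c[1]-.038]]);w=p2w(P,pl);dr(pj(n,np.c_[w,np.full(4,z)]),(255,0,255))
    if n=='side': cv2.imwrite('pics/o1.png',o[600:1200,350:1100]);cv2.imwrite('pics/o2.png',o[1540:1920,450:1150])
    else: cv2.imwrite('pics/o3.png',o[220:640,800:1600]);cv2.imwrite('pics/o4.png',o[780:1060,180:640])
E
```

```text
[-86.6 274.7]
[-86.6 282.6]
[-88.  309.2]
```

View pics/o1.png

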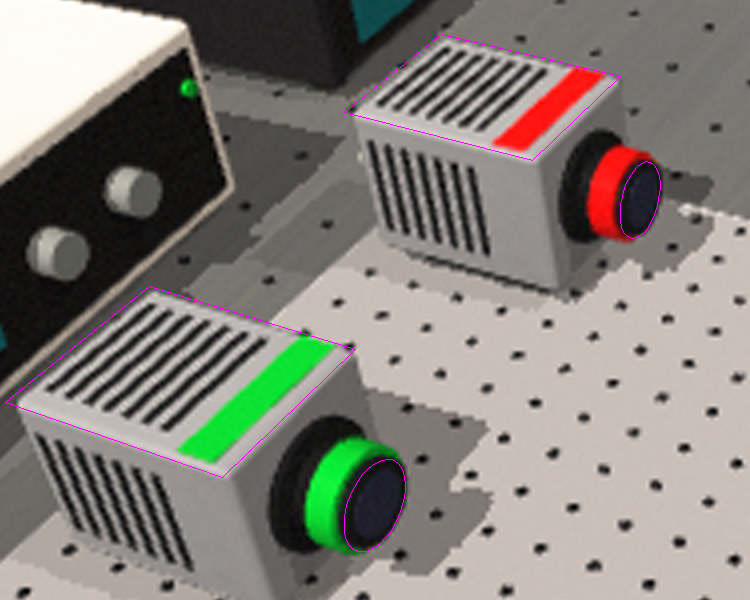

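View pics/o2.png

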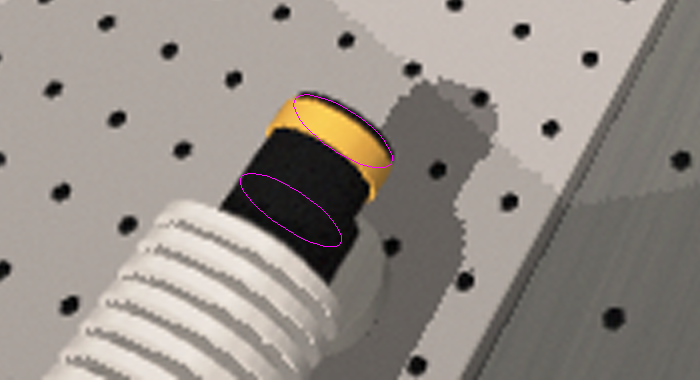

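View pics/o3.png

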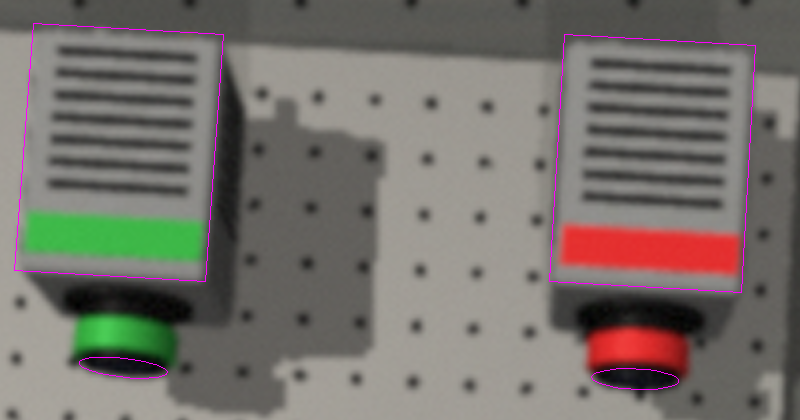

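View pics/o4.png

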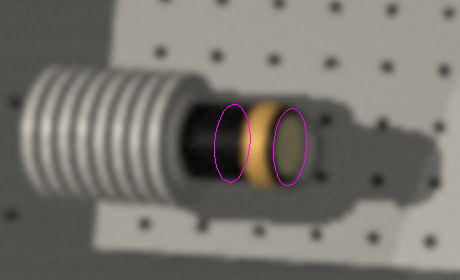

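```bash
python3 - <<'E'
from h import *
def W(L,u0,v0,k,z):
    return np.array([bp('top',u0+(U+.5)/k-.5,v0+(V+.5)/k-.5,z)[:2] for U,V in L])
S=W([(258,368),(320,412),(283,472),(222,430)],280,190,3,.070)
print('splitter c',S.mean(0).round(4),'sides',[ (round(np.linalg.norm(S[i]-S[i-1]),4),round(np.degrees(np.arctan2(*(S[i]-S[i-1])[::-1])),1)) for i in range(4)])
d=W([(225,433),(318,413)],280,190,3,.070);e=d[1]-d[0];print('diag ang',np.degrees(np.arctan2(e[1],e[0])),np.linalg.norm(e),d.mean(0))
m=W([(44,347),(75,347),(75,432),(44,433)],280,190,3,.072);print('mirror',m.round(4).tolist(),m.mean(0))
g=W([(90,128),(192,152),(186,180),(84,155)],100,290,4,.071);print('fg',g.mean(0),[(round(np.linalg.norm(g[i]-g[i-1]),4),round(np.degrees(np.arctan2(*(g[i]-g[i-1])[::-1])),1)) for i in range(4)])
b=W([(191,138)],100,290,4,.012);print('fg base',b)
b=W([(485,118)],100,290,4,.012);print('lens base',b)
b=W([(264,413)],280,190,3,.012);print('split base?',b)
b=W([(51,378)],280,190,3,.012);print('mir base',b)
t=cv2.imread('pics/top0.png');crop(t,470,200,540,260,8,'pics/e1.png');crop(t,195,295,245,345,10,'pics/e2.png');crop(t,345,305,395,355,10,'pics/e3.png');crop(t,275,295,325,345,10,'pics/e4.png')
E
```

```text
splitter c [ 0.4185 -0.1138] sides [(np.float64(0.0382), np.float64(-30.3)), (np.float64(0.0404), np.float64(-125.0)), (np.float64(0.0375), np.float64(148.1)), (np.float64(0.0392), np.float64(55.9))]
diag ang -77.64793305932139 0.05081305010374179 [ 0.417131   -0.11417636]
mirror [[0.457, 0.0076], [0.4571, -0.009], [0.412, -0.0093], [0.4114, 0.0072]] [ 0.43437058 -0.00087355]
fg [0.41921215 0.26523286] [(np.float64(0.011), np.float64(-11.1)), (np.float64(0.0425), np.float64(-102.7)), (np.float64(0.0114), np.float64(169.1)), (np.float64(0.0425), np.float64(76.8))]
fg base [[0.41841817 0.2650815 ]]
lens base [[0.42769218 0.13802228]]
split base? [[ 0.41511157 -0.11500483]]
mir base [[0.43433391 0.00722531]]
```

View pics/e1.png

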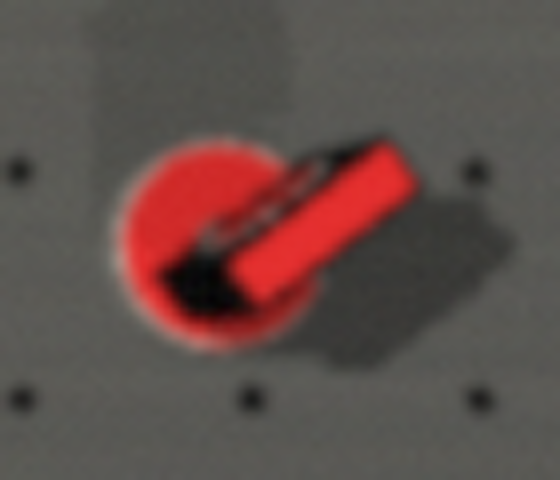

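View pics/e2.png

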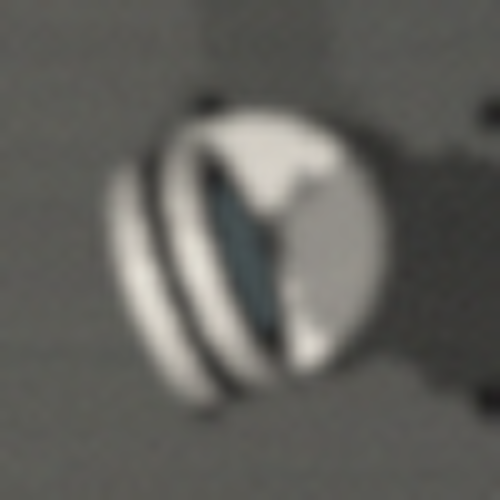

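View pics/e3.png

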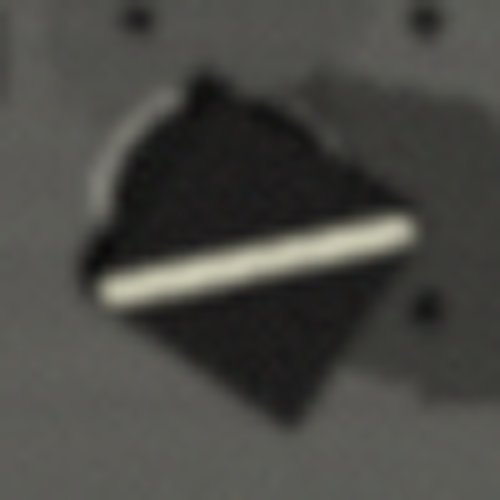

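View pics/e4.png

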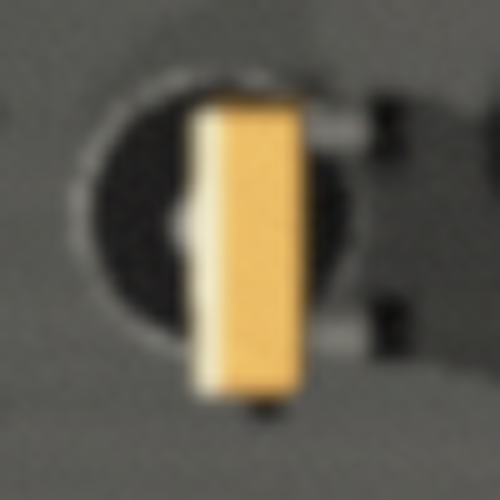

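```bash
cat > go.py <<'E'
import sys
from h import *
# usage: go.py x y z psi [x y z psi ...] in world; prints shifts in current tool axes
s=ctrl.sense();p0=np.array(s['eef_pos']);r0=R.from_euler('xyz',s['tcp_rot'],degrees=True)
a=np.array([float(v) for v in sys.argv[1:]]).reshape(-1,4)
yaw0=np.degrees(np.arctan2(*r0.as_matrix()[:2,0][::-1]))
print('t',round(s['time'],2),'p',p0.round(4),'yaw',round(yaw0,2),'gap',round(s['finger_gap'],3),'F',np.round(s['wrist_force'],1),'j6',round(s['joint_positions'][5],1))
for x in a:
    d=r0.inv().apply(x[:3]-p0);rv=(r0.inv()*R.from_euler('xyz',[180,0,x[3]],degrees=True)).as_rotvec(degrees=True)
    print('->',x,'shift',d.round(4),'rot',rv.round(2),'rows',round(max(np.linalg.norm(d)/.0417,np.linalg.norm(rv)/7.16),1))
E
python3 -c "
from h import *
for q in [(-.086,.1),(-.086,-.112),(-.086,.1875),(-.010,.1),(-.006,-.112)]: print(q,p2w(q).round(4))
S=np.array([bp('top',345+257.5/10-.5,305+260.5/10-.5,.070)]);print(S)
"
python3 go.py .46 .3 .28 77.35 .46 .2 .25 57.3
```

```text
(-0.086, 0.1) [0.5656 0.1252]
(-0.086, -0.112) [ 0.5532 -0.0864]
(-0.086, 0.1875) [0.5706 0.2126]
(-0.01, 0.1) [0.6414 0.1208]
(-0.006, -0.112) [ 0.6331 -0.0911]
[[ 0.41731656 -0.11430823  0.07      ]]
t 1.1 p [0.1368 0.6098 0.2923] yaw 77.35 gap 0.998 F [ 0.2 -0.2 -0.1] j6 -6.0
-> [ 0.46  0.3   0.28 77.35] shift [-0.2316  0.3832  0.0122] rot [-0.   -0.01 -0.  ] rows 10.7
-> [ 0.46  0.2   0.25 57.3 ] shift [-0.3291  0.4051  0.0422] rot [-0.000e+00 -1.000e-02  2.005e+01] rows 12.6
```

```bash
python3 -m pendant '[[[1,-0.23,0.38,0.012,0,0,5],[1,-0.23,0.38,0.012,0,0,5],[1,-0.23,0.38,0.012,0,0,5],[1,-0.23,0.38,0.012,0,0,5],[1,-0.23,0.38,0.012,0,0,5],[1,-0.23,0.38,0.012,0,0,5],[1,-0.23,0.38,0.012,0,0,5],[1,-0.23,0.38,0.012,0,0,5],[1,-0.23,0.38,0.012,0,0,5],[1,-0.33,0.40,0.04,0,0,20]]]'; python3 go.py .418 -.114 .2 57.3
```

```text
time: 1.93
eef_pos: [0.4229, 0.3104, 0.2752]
tcp_rot: [179.9, -0.2, 65.3]
wrist_force: [0.9, -1.4, -0.4]
finger_gap: 1.004
t 1.93 p [0.4229 0.3104 0.2752] yaw 65.29 gap 1.004 F [ 0.9 -1.4 -0.4] j6 -36.2
-> [ 0.418 -0.114  0.2   57.3  ] shift [-0.3879  0.1728  0.0744] rot [ 0.12 -0.19  7.98] rows 10.3
```

```bash
python3 -m pendant '[[[1,-0.388,0.173,0.074,0,0,8],[1,-0.388,0.173,0.074,0,0,8],[1,-0.388,0.173,0.074,0,0,8],[1,-0.388,0.173,0.074,0,0,8],[1,-0.388,0.173,0.074,0,0,8],[1,-0.388,0.173,0.074,0,0,8],[1,-0.388,0.173,0.074,0,0,8],[1,-0.388,0.173,0.074,0,0,8],[1,-0.388,0.173,0.074,0,0,8],[1,-0.388,0.173,0.074,0,0,8]]]'; python3 go.py .418 -.114 .113 57.3
```

```text
time: 2.77
eef_pos: [0.4137, -0.1013, 0.2027]
tcp_rot: [180.0, -0.0, 57.2]
wrist_force: [1.5, 0.8, 0.1]
finger_gap: 0.998
t 2.77 p [ 0.4137 -0.1013  0.2027] yaw 57.19 gap 0.998 F [1.5 0.8 0.1] j6 -79.9
-> [ 0.418 -0.114  0.113 57.3  ] shift [-0.0084  0.0105  0.0897] rot [ 0.04 -0.01 -0.11] rows 2.2
```

```bash
python3 -m pendant '[[[1,0,0,0,0,0,0],[1,0,0,0,0,0,0],[1,0,0,0,0,0,0]]]'; python3 go.py .4175 -.114 .113 57.3
```

```text
time: 3.02
eef_pos: [0.4139, -0.0991, 0.2028]
tcp_rot: [-180.0, -0.0, 57.1]
wrist_force: [-0.5, 0.3, -0.2]
finger_gap: 1.002
t 3.02 p [ 0.4139 -0.0991  0.2028] yaw 57.13 gap 1.002 F [-0.5  0.3 -0.2] j6 -79.5
-> [ 0.4175 -0.114   0.113  57.3   ] shift [-0.0106  0.0111  0.0898] rot [-0.02 -0.01 -0.17] rows 2.2
```

```bash
python3 -m pendant '[[[1,-0.0106,0.0111,0.02,0,0,0],[1,-0.0106,0.0111,0.05,0,0,0],[1,-0.0106,0.0111,0.09,0,0,0],[1,-0.0106,0.0111,0.09,0,0,0],[1,-0.0106,0.0111,0.09,0,0,0]]]'; python3 go.py .4175 -.114 .113 57.3
python3 - <<'E'
from h import *
for n in('side','top'):
    im=ctrl.snapshot(n);cv2.imwrite(f'pics/{n}1.png',im)
t=cv2.imread('pics/top1.png');s=cv2.imread('pics/side1.png')
crop(t,320,260,420,380,5,'pics/f1.png');crop(s,330,170,490,290,5,'pics/f2.png')
E
```

```text
time: 3.43
eef_pos: [0.4173, -0.1126, 0.1122]
tcp_rot: [-179.7, 0.0, 57.3]
wrist_force: [-0.0, 0.0, 0.8]
finger_gap: 1.001
t 3.43 p [ 0.4173 -0.1126  0.1122] yaw 57.32 gap 1.001 F [-0.   0.   0.8] j6 -81.2
-> [ 0.4175 -0.114   0.113  57.3   ] shift [-0.001   0.0009 -0.0008] rot [-0.27  0.04  0.02] rows 0.0
```

View pics/f1.png

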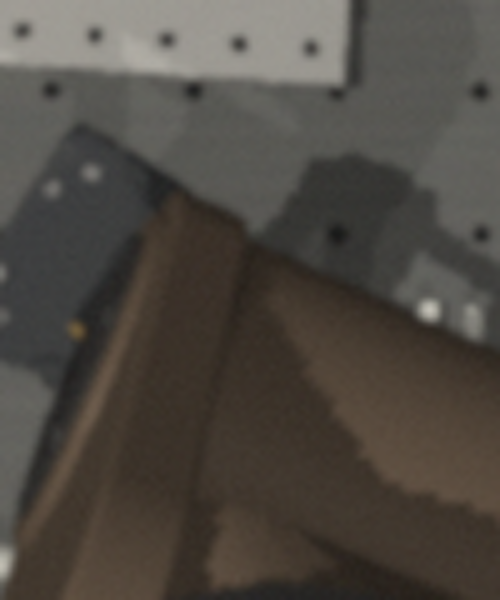

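View pics/f2.png

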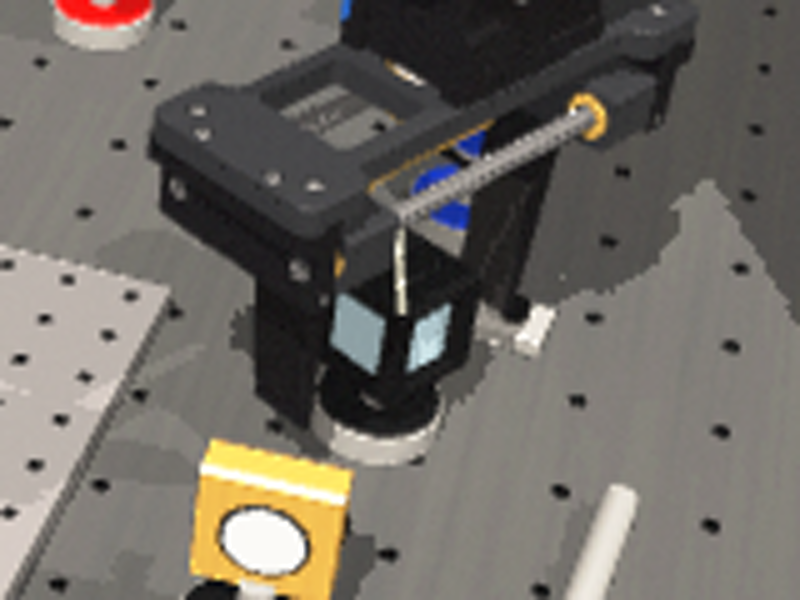

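```bash
python3 -m pendant '[[[0,0,0,0,0,0,0],[0,0,0,0,0,0,0],[0,0,0,0,0,0,0],[0,0,0,0,0,0,0],[0,0,0,0,0,0,0],[0,0,0,0,0,0,0],[0,0,0,0,0,0,0],[0,0,0,0,0,0,0]]]'; python3 go.py .4175 -.114 .113 57.3
```

```text
time: 4.2
eef_pos: [0.4176, -0.1142, 0.1128]
tcp_rot: [-180.0, -0.0, 57.2]
wrist_force: [0.1, 0.2, -0.4]
finger_gap: 0.491
t 4.2 p [ 0.4176 -0.1142  0.1128] yaw 57.18 gap 0.491 F [ 0.1  0.2 -0.4] j6 -81.2
-> [ 0.4175 -0.114   0.113  57.3   ] shift [ 0.0001 -0.0002 -0.0002] rot [-0.01 -0.   -0.12] rows 0.0
```

```bash
python3 -m pendant '[[[0,0,0,0,0,0,0],[0,0,0,0,0,0,0],[0,0,0,0,0,0,0]]]'; python3 go.py .4175 -.114 .19 57.3 .5656 .1252 .19 86.67
```

```text
time: 4.45
eef_pos: [0.4176, -0.1142, 0.1127]
tcp_rot: [-180.0, -0.0, 57.2]
wrist_force: [-0.3, -0.4, -0.1]
finger_gap: 0.423
t 4.45 p [ 0.4176 -0.1142  0.1127] yaw 57.19 gap 0.423 F [-0.3 -0.4 -0.1] j6 -81.2
-> [ 0.4175 -0.114   0.19   57.3   ] shift [ 0.0001 -0.0002 -0.0773] rot [-0.02 -0.   -0.11] rows 1.9
-> [ 0.5656  0.1252  0.19   86.67  ] shift [ 0.2814 -0.0053 -0.0773] rot [-1.000e-02 -1.000e-02 -2.948e+01] rows 7.0
```

```bash
python3 -m pendant '[[[0,0,0,-0.04,0,0,0],[0,0,0,-0.08,0,0,0],[0,0.03,0,-0.1,0,0,-3],[0,0.281,-0.0053,-0.1,0,0,-29.5],[0,0.281,-0.0053,-0.1,0,0,-29.5],[0,0.281,-0.0053,-0.1,0,0,-29.5],[0,0.281,-0.0053,-0.1,0,0,-29.5],[0,0.281,-0.0053,-0.1,0,0,-29.5],[0,0.281,-0.0053,-0.1,0,0,-29.5],[0,0.281,-0.0053,-0.1,0,0,-29.5]]]'; python3 -m pendant '[[[0,0,0,0,0,0,0],[0,0,0,0,0,0,0]]]';python3 go.py .5656 .1252 .128 86.67;
python3 - <<'E'
from h import *
for n in('side','top'):
    im=ctrl.snapshot(n);cv2.imwrite(f'pics/{n}2.png',im)
E
```

```text
time: 5.28
eef_pos: [0.5679, 0.13, 0.2124]
tcp_rot: [179.9, -0.1, 86.9]
wrist_force: [-2.2, -1.4, -3.3]
finger_gap: 0.419
time: 5.45
eef_pos: [0.5648, 0.1248, 0.2122]
tcp_rot: [-179.9, 0.0, 86.7]
wrist_force: [-0.0, -0.4, -2.1]
finger_gap: 0.417
t 5.45 p [0.5648 0.1248 0.2122] yaw 86.73 gap 0.417 F [-0.  -0.4 -2.1] j6 -80.8
-> [ 0.5656  0.1252  0.128  86.67  ] shift [0.0004 0.0009 0.0841] rot [-0.1   0.02  0.06] rows 2.0
```

View pics/side2.png

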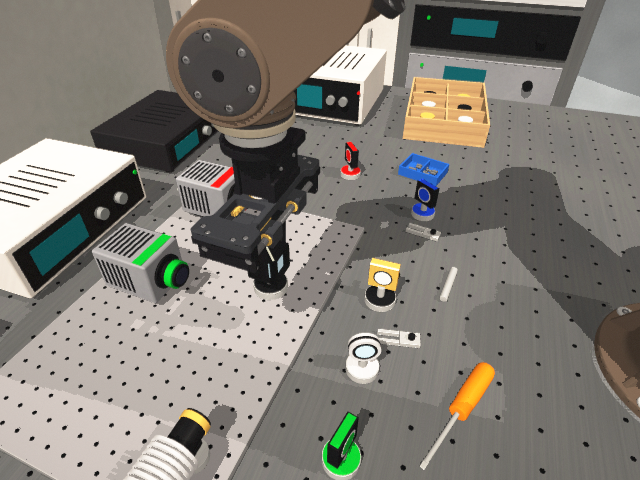

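```bash
python3 -m pendant '[[[0,0.0004,0.0009,0.03,0,0,0],[0,0.0004,0.0009,0.06,0,0,0],[0,0.0004,0.0009,0.08,0,0,0],[0,0.0004,0.0009,0.0855,0,0,0],[0,0.0004,0.0009,0.0855,0,0,0],[0,0.0004,0.0009,0.0872,0,0,0],[0,0.0004,0.0009,0.0876,0,0,0],[0,0.0004,0.0009,0.0876,0,0,0]]]'; python3 go.py .5656 .1252 .125 86.67
```

```text
time: 6.22
eef_pos: [0.5667, 0.1251, 0.1262]
tcp_rot: [179.9, -0.0, 86.7]
wrist_force: [-0.5, -0.0, -2.8]
finger_gap: 0.421
t 6.22 p [0.5667 0.1251 0.1262] yaw 86.67 gap 0.421 F [-0.5 -0.  -2.8] j6 -80.8
-> [ 0.5656  0.1252  0.125  86.67  ] shift [ 0.0001 -0.0011  0.0012] rot [ 0.09 -0.02 -0.  ] rows 0.0
```

```bash
python3 -m pendant '[[[0,0,0,0.001,0,0,0],[0,0,0,0.001,0,0,0]]]'; python3 -m pendant '[[[0,0,0,0,0,0,0]]]'; python3 go.py .5656 .1252 .125 86.67
```

```text
time: 6.38
eef_pos: [0.5665, 0.1252, 0.1247]
tcp_rot: [179.9, -0.0, 86.7]
wrist_force: [0.2, -0.6, -2.2]
finger_gap: 0.415
time: 6.47
eef_pos: [0.5665, 0.1252, 0.1247]
tcp_rot: [180.0, -0.0, 86.7]
wrist_force: [0.1, -0.9, 1.8]
finger_gap: 0.417
t 6.47 p [0.5665 0.1252 0.1247] yaw 86.69 gap 0.417 F [ 0.1 -0.9  1.8] j6 -80.8
-> [ 0.5656  0.1252  0.125  86.67  ] shift [-0.0001 -0.0009 -0.0003] rot [ 0.04 -0.01  0.02] rows 0.0
```

```bash
python3 -m pendant '[[[0,0,-0.0009,-0.0015,0,0,0],[0,0,-0.0009,-0.0003,0,0,0],[0,0,-0.0009,0.0001,0,0,0],[0.75,0,-0.0009,0.0001,0,0,0],[0.75,0,-0.0009,0.0001,0,0,0],[0.75,0,-0.0009,0.0001,0,0,0],[0.75,0,-0.0009,-0.0005,0,0,0],[0.75,0,-0.0009,-0.02,0,0,0],[1,0,-0.0009,-0.06,0,0,0],[1,0,-0.0009,-0.1,0,0,0]]]'; python3 go.py .47 0.02 .22 86.67 .434 0 .2 0
```

```text
time: 7.3
eef_pos: [0.565, 0.1252, 0.2244]
tcp_rot: [-179.8, 0.0, 86.7]
wrist_force: [0.7, -0.1, 0.2]
finger_gap: 0.835
t 7.3 p [0.565  0.1252 0.2244] yaw 86.68 gap 0.835 F [ 0.7 -0.1  0.2] j6 -80.7
-> [4.700e-01 2.000e-02 2.200e-01 8.667e+01] shift [-0.1105 -0.0887  0.0047] rot [-0.18  0.02  0.01] rows 3.4
-> [0.434 0.    0.2   0.   ] shift [-0.1325 -0.1234  0.0249] rot [-0.13  0.16 86.68] rows 12.1
```

```bash
python3 -m pendant '[[[1,-0.1325,-0.123,0.01,0,0,86.7],[1,-0.1325,-0.123,0.01,0,0,86.7],[1,-0.1325,-0.123,0.01,0,0,86.7],[1,-0.1325,-0.123,0.01,0,0,86.7],[1,-0.1325,-0.123,0.01,0,0,86.7],[1,-0.1325,-0.123,0.01,0,0,86.7],[1,-0.1325,-0.123,0.01,0,0,86.7],[1,-0.1325,-0.123,0.01,0,0,86.7],[1,-0.1325,-0.123,0.01,0,0,86.7],[1,-0.1325,-0.123,0.01,0,0,86.7]]]'; 
python3 - <<'E'
from h import *
for n in('side','top'):
    im=ctrl.snapshot(n);cv2.imwrite(f'pics/{n}3.png',im)
E
python3 go.py .4343 -.001 .2 0 .4343 -.001 .113 0
```

```text
time: 8.13
eef_pos: [0.435, 0.0, 0.2143]
tcp_rot: [180.0, -0.0, 14.7]
wrist_force: [1.6, 0.1, 0.2]
finger_gap: 1.002
t 8.23 p [4.350e-01 1.000e-04 2.143e-01] yaw 14.93 gap 1.001 F [-0.6 -0.6  0.9] j6 -23.6
-> [ 0.4343 -0.001   0.2     0.    ] shift [-0.001   0.0009  0.0143] rot [-0.000e+00 -1.000e-02  1.493e+01] rows 2.1
-> [ 0.4343 -0.001   0.113   0.    ] shift [-0.001   0.0009  0.1013] rot [-0.000e+00 -1.000e-02  1.493e+01] rows 2.4
```

View pics/top3.png

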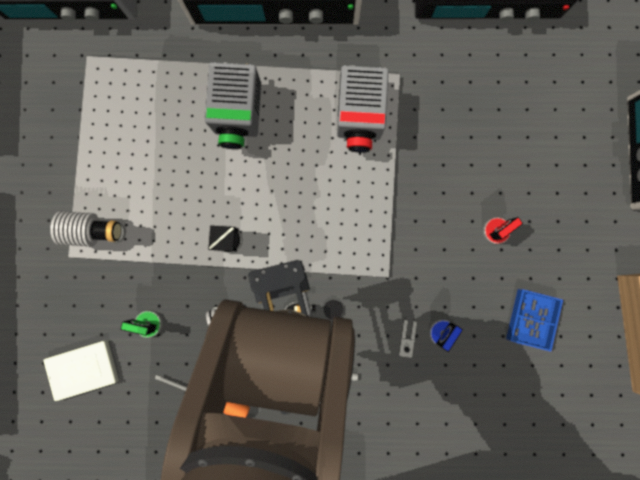

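View pics/side3.png

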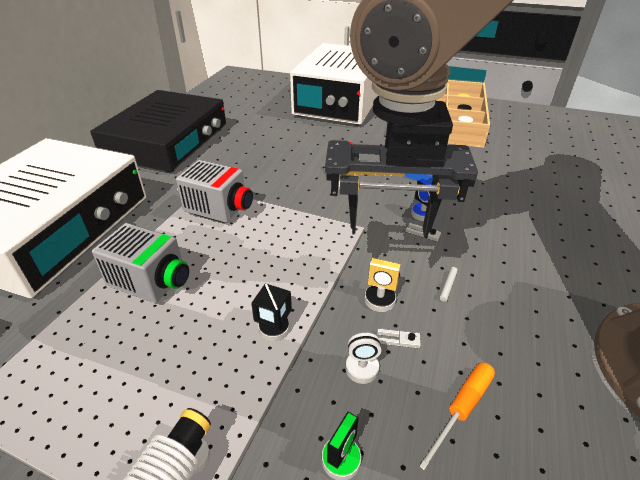

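```bash
python3 - <<'E'
from h import *
t=cv2.imread('pics/top3.png');s=cv2.imread('pics/side3.png')
crop(t,200,215,250,260,12,'pics/g1.png');crop(s,240,275,310,345,8,'pics/g2.png')
E
```

```text
(no output)
```

View pics/g1.png

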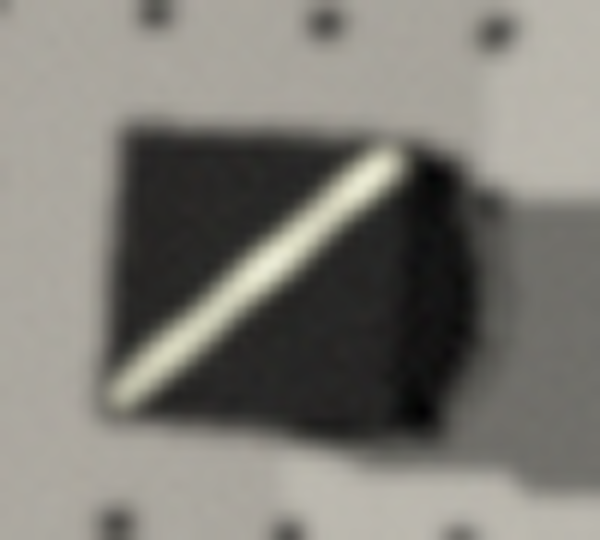

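View pics/g2.png

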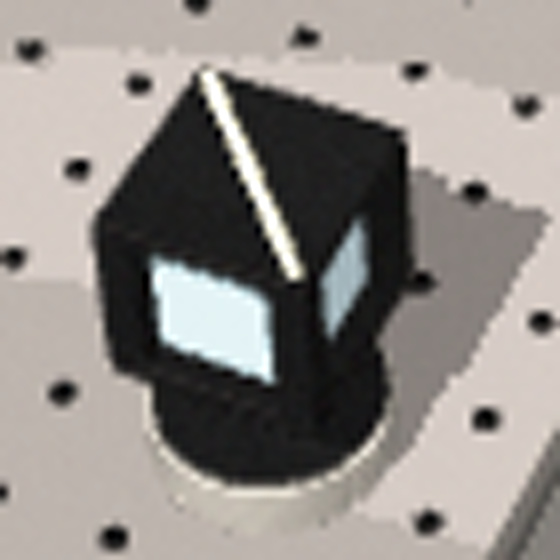

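```bash
python3 - <<'E'
from h import *
PS=(.64475,.02115,-.0618)
a=bp('top',200+258.5/12-.5,215+278.5/12-.5,.082);print('top',a,w2p(a))
b=bp('side',240+250.5/8-.5,275+175.5/8-.5,.082);print('side',b,w2p(b,PS))
d=[bp('top',200+U/12,215+V/12,.082) for U,V in((118,400),(400,155))];e=d[1]-d[0];print('yaw',np.degrees(np.arctan2(e[1],e[0]))+45)
d=[bp('side',240+U/8,275+V/8,.082) for U,V in((205,75),(295,275))];e=d[0]-d[1];print('yaw',np.degrees(np.arctan2(e[1],e[0]))+45)
P=p2w([(-.086,.1)])[0];
E
```

```text
top [0.5647125  0.12514014 0.082     ] [-0.08683299  0.09986649]
side [0.56420008 0.12584595 0.082     ] [-0.08686224  0.09952127]
yaw -3.510349163284758
yaw -3.0022572078540435
```

```bash
python3 -m pendant '[[[1,-0.001,0.0009,0.014,0,0,7],[1,-0.001,0.0009,0.014,0,0,15],[1,-0.001,0.0009,0.02,0,0,15],[1,-0.001,0.0009,0.05,0,0,15],[1,-0.001,0.0009,0.09,0,0,15],[0.3,-0.001,0.0009,0.101,0,0,15],[0.3,-0.001,0.0009,0.101,0,0,15],[0.3,-0.001,0.0009,0.101,0,0,15],[0.3,-0.001,0.0009,0.101,0,0,15],[0.3,-0.001,0.0009,0.101,0,0,15]]]'; python3 -m pendant '[[[0.3,0,0,0,0,0,0],[0.3,0,0,0,0,0,0],[0.3,0,0,0,0,0,0],[0.3,0,0,0,0,0,0],[0.3,0,0,0,0,0,0]]]';python3 go.py .4343 -.001 .113 0
```

```text
time: 9.07
eef_pos: [0.4348, -0.0011, 0.1143]
tcp_rot: [180.0, -0.1, 0.2]
wrist_force: [-0.4, 0.6, -0.0]
finger_gap: 0.706
time: 9.48
eef_pos: [0.4344, -0.001, 0.1137]
tcp_rot: [180.0, -0.0, 0.1]
wrist_force: [-1.0, 0.3, 8.1]
finger_gap: 0.459
t 9.48 p [ 0.4344 -0.001   0.1137] yaw 0.08 gap 0.459 F [-1.   0.3  8.1] j6 -9.0
-> [ 0.4343 -0.001   0.113   0.    ] shift [-0.0001 -0.      0.0006] rot [ 0.   -0.04  0.08] rows 0.0
```

```bash
python3 -m pendant '[[[0.8,0,0,0,0,0,0],[0.8,0,0,0,0,0,0],[0.8,0,0,0,0,0,0],[0.8,0,0,-0.02,0,0,0],[0.8,0,0,-0.06,0,0,0],[0.8,0,0,-0.06,0,0,-30],[0.8,0,0,-0.06,0,0,-90],[0.8,0,0,-0.06,0,0,-90],[0.8,0,0,-0.06,0,0,-90],[0.8,0,0,-0.06,0,0,-90]]]'; python3 go.py .4343 -.001 .16 90
```

```text
time: 10.32
eef_pos: [0.4342, -0.001, 0.1733]
tcp_rot: [-180.0, -0.0, 36.2]
wrist_force: [-0.2, -0.7, -0.8]
finger_gap: 0.797
t 10.32 p [ 0.4342 -0.001   0.1733] yaw 36.24 gap 0.797 F [-0.2 -0.7 -0.8] j6 -45.1
-> [ 4.343e-01 -1.000e-03  1.600e-01  9.000e+01] shift [0.0001 0.     0.0133] rot [ 0.000e+00 -1.000e-02 -5.376e+01] rows 7.5
```

```bash
python3 -m pendant '[[[0.8,0,0,0,0,0,-53.8],[0.8,0,0,0,0,0,-53.8],[0.8,0,0,0,0,0,-53.8],[0.8,0,0,0,0,0,-53.8],[0.8,0,0,0,0,0,-53.8],[0.8,0,0,0,0,0,-53.8],[0.8,0,0,0,0,0,-53.8],[0.8,0,0,0,0,0,-53.8],[0.8,0,0,0.03,0,0,-53.8],[0.8,0,0,0.051,0,0,-53.8]]]';python3 -m pendant '[[[0,0,0,0,0,0,0],[0,0,0,0,0,0,0],[0,0,0,0,0,0,0],[0,0,0,0,0,0,0],[0,0,0,0,0,0,0],[0,0,0,0,0,0,0],[0,0,0,0,0,0,0],[0,0,0,0,0,0,0],[0,0,0,0,0,0,0],[0,0,0,0,0,0,0]]]'; python3 go.py .4343 -.001 .123 90
```

```text
time: 11.15
eef_pos: [0.4345, -0.001, 0.1217]
tcp_rot: [179.9, 0.0, 89.7]
wrist_force: [0.8, 1.0, -0.9]
finger_gap: 0.799
time: 11.98
eef_pos: [0.4343, -0.001, 0.1223]
tcp_rot: [180.0, -0.0, 89.7]
wrist_force: [1.1, 0.5, -2.5]
finger_gap: 0.166
t 11.98 p [ 0.4343 -0.001   0.1223] yaw 89.68 gap 0.166 F [ 1.1  0.5 -2.5] j6 -98.6
-> [ 4.343e-01 -1.000e-03  1.230e-01  9.000e+01] shift [ 0.      0.     -0.0007] rot [ 0.   -0.01 -0.32] rows 0.0
```

```bash
python3 go.py .5472 -.0917 .2223 41.67 .5472 -.0917 .1343 41.67
```

```text
t 11.98 p [ 0.4343 -0.001   0.1223] yaw 89.68 gap 0.166 F [ 1.1  0.5 -2.5] j6 -98.6
-> [ 0.5472 -0.0917  0.2223 41.67  ] shift [-0.09    0.1134 -0.1   ] rot [-0.000e+00 -1.000e-02  4.801e+01] rows 6.7
-> [ 0.5472 -0.0917  0.1343 41.67  ] shift [-0.09    0.1134 -0.012 ] rot [-0.000e+00 -1.000e-02  4.801e+01] rows 6.7
```

```bash
python3 -m pendant '[[[0,0,0,-0.03,0,0,0],[0,0,0,-0.06,0,0,0],[0,-0.01,0.01,-0.08,0,0,3],[0,-0.09,0.1134,-0.08,0,0,48],[0,-0.09,0.1134,-0.08,0,0,48],[0,-0.09,0.1134,-0.08,0,0,48],[0,-0.09,0.1134,-0.08,0,0,48],[0,-0.09,0.1134,-0.08,0,0,48],[0,-0.09,0.1134,-0.08,0,0,48],[0,-0.09,0.1134,-0.08,0,0,48]]]';python3 -m pendant '[[[0,0,0,0,0,0,0],[0,0,0,0,0,0,0],[0,0,0,0,0,0,0]]]';  python3 go.py .5472 -.0917 .1343 41.67
```

```text
time: 12.82
eef_pos: [0.5469, -0.0918, 0.2015]
tcp_rot: [-179.9, 0.0, 41.2]
wrist_force: [0.6, -0.1, -2.4]
finger_gap: 0.168
time: 13.07
eef_pos: [0.547, -0.0916, 0.202]
tcp_rot: [-180.0, 0.0, 41.8]
wrist_force: [-0.0, 0.6, -3.0]
finger_gap: 0.167
t 13.07 p [ 0.547  -0.0916  0.202 ] yaw 41.78 gap 0.167 F [-0.   0.6 -3. ] j6 -58.1
-> [ 0.5472 -0.0917  0.1343 41.67  ] shift [0.0001 0.0002 0.0677] rot [-0.03  0.01  0.11] rows 1.6
```

```bash
python3 -m pendant '[[[0,0.0001,0.0002,0.03,0,0,0.1],[0,0.0001,0.0002,0.055,0,0,0.1],[0,0.0001,0.0002,0.065,0,0,0.1],[0,0.0001,0.0002,0.0665,0,0,0.1],[0,0.0001,0.0002,0.0672,0,0,0.1],[0,0.0001,0.0002,0.0677,0,0,0.1],[0,0.0001,0.0002,0.0677,0,0,0.1]]]'; python3 go.py .5472 -.0917 .1343 41.67
```

```text
time: 13.65
eef_pos: [0.5477, -0.0918, 0.1353]
tcp_rot: [179.9, -0.0, 41.6]
wrist_force: [-0.5, -0.5, -3.9]
finger_gap: 0.166
t 13.65 p [ 0.5477 -0.0918  0.1353] yaw 41.59 gap 0.166 F [-0.5 -0.5 -3.9] j6 -57.9
-> [ 0.5472 -0.0917  0.1343 41.67  ] shift [-0.0003 -0.0004  0.001 ] rot [ 0.05 -0.04 -0.08] rows 0.0
```

```bash
python3 -m pendant '[[[0,0,0,0.0003,0,0,0],[0,0,0,0.0003,0,0,0]]]'; python3 go.py .5472 -.0917 .1343 41.67
```

```text
time: 13.82
eef_pos: [0.5475, -0.0918, 0.1348]
tcp_rot: [180.0, -0.0, 41.6]
wrist_force: [0.2, -0.1, -2.2]
finger_gap: 0.169
t 13.82 p [ 0.5475 -0.0918  0.1348] yaw 41.58 gap 0.169 F [ 0.2 -0.1 -2.2] j6 -57.9
-> [ 0.5472 -0.0917  0.1343 41.67  ] shift [-0.0002 -0.0003  0.0005] rot [ 0.04 -0.03 -0.09] rows 0.0
```

Lower the last 0.5 mm, open and back away toward the lens.

```bash
python3 -m pendant '[[[0,-0.0002,-0.0003,0.0006,0,0,0],[0,-0.0002,-0.0003,0.0006,0,0,0],[0.5,-0.0002,-0.0003,0.0006,0,0,0],[0.5,-0.0002,-0.0003,0.0006,0,0,0],[0.5,-0.0002,-0.0003,0.0006,0,0,0],[0.5,-0.0002,-0.0003,0.0006,0,0,0],[0.5,-0.0002,-0.0003,-0.01,0,0,0],[0.8,-0.0002,-0.0003,-0.04,0,0,0],[0.8,-0.0002,-0.0003,-0.08,0,0,0],[1,-0.0002,-0.0003,-0.1,0,0,0]]]'
python3 - <<'E'
from h import *
# lens ring ends from e2 (k=10,o 195,295)
f=lambda U,V,z:bp('top',195+U/10-.45,295+V/10-.45,z)
# top ridge of ring: front rim highest points; mid of both rims axis of ring top
for p in[(140,270),(210,270)]: print(p,f(*p,.0655))
# base circle
print('base',f(272,235,.012))
E
python3 go.py .43 .134 .2 15
```

```text
time: 14.65
eef_pos: [0.5476, -0.0918, 0.2385]
tcp_rot: [179.8, -0.1, 41.6]
wrist_force: [0.4, -0.5, 0.3]
finger_gap: 0.653
(140, 270) [0.42963115 0.1467011  0.0655    ]
(210, 270) [0.42969506 0.13534812 0.0655    ]
base [0.42954043 0.13653912 0.012     ]
t 14.65 p [ 0.5476 -0.0918  0.2385] yaw 41.58 gap 0.653 F [ 0.4 -0.5  0.3] j6 -57.9
-> [ 0.43   0.134  0.2   15.   ] shift [ 0.0618 -0.247   0.0378] rot [ 0.14 -0.15 26.58] rows 6.2
```

```bash
python3 - <<'E'
from h import *
f=lambda U,V,z:bp('top',195+U/10-.45,295+V/10-.45,z)
print(f(187,271,.05),f(256,237,.012))
ang=lambda a,b:np.degrees(np.arctan2(*(f(*a,.05)-f(*b,.05))[:2][::-1]))
print(ang((115,170),(200,400)),ang((170,140),(265,375)))
# overlay lens model on both first images
def draw(c,yaw):
  for n,(u0,v0,u1,v1) in(('top',(190,290,250,350)),('side',(330,320,400,390))):
    K=10;im=cv2.imread(f'pics/{n}0.png');o=cv2.resize(im[v0:v1,u0:u1],None,fx=K,fy=K,interpolation=cv2.INTER_CUBIC)
    a=np.radians(yaw);t=np.linspace(0,2*np.pi,60);ex=np.array([np.cos(a),np.sin(a),0]);ey=np.array([-np.sin(a),np.cos(a),0])
    for s in(-.007,.007):
        P=np.array([c[0],c[1],.05])+ex*s+.021*np.cos(t)[:,None]*ey+.021*np.sin(t)[:,None]*np.array([0,0,1])
        q=pj(n,P);cv2.polylines(o,[np.round((q-[u0,v0]+.5)*K-.5).astype(int)],True,(255,0,255),1)
    for z in(0,.012):
        q=pj(n,np.c_[c[0]+.023*np.cos(t),c[1]+.023*np.sin(t),0*t+z]);cv2.polylines(o,[np.round((q-[u0,v0]+.5)*K-.5).astype(int)],True,(0,255,0),1)
    cv2.imwrite(f'pics/lens_{n}.png',o)
draw((.4285,.138),111)
E
```

```text
[0.42771291 0.14256889 0.05      ] [0.42918272 0.13930026 0.012     ]
21.40314013829852 23.088037749849526
```

View pics/lens_top.png

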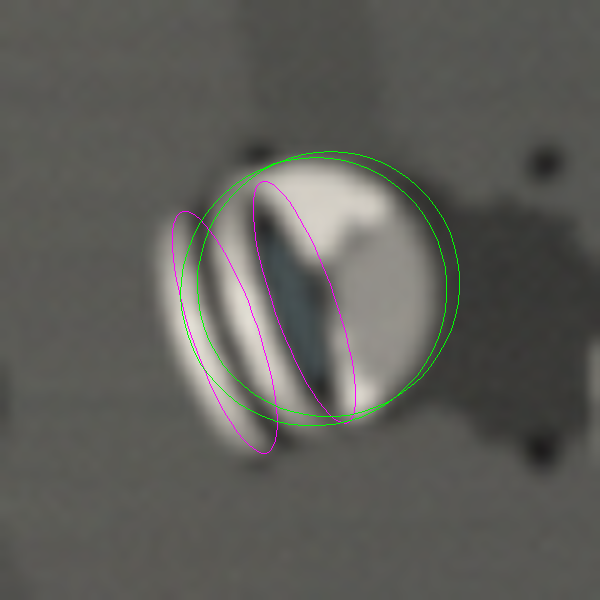

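View pics/lens_side.png

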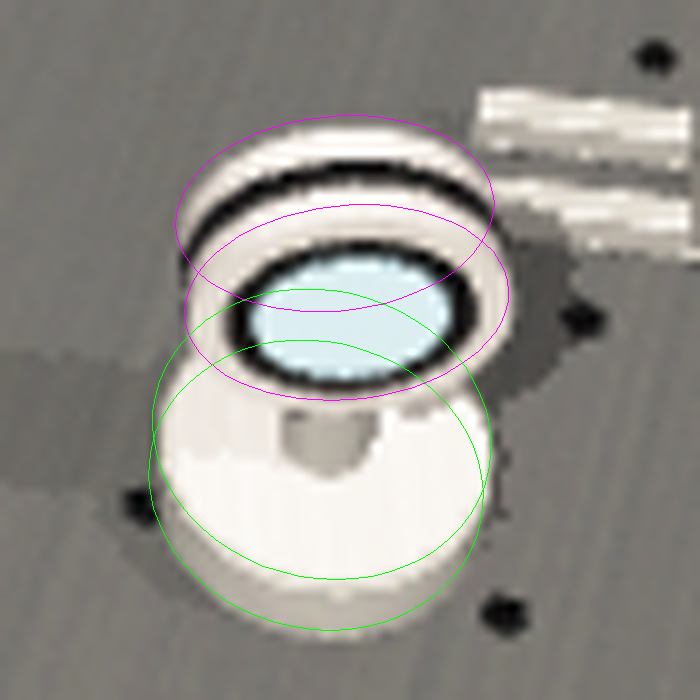

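```bash
python3 go.py .428 .14 .2 21 .428 .14 .111 21
```

```text
t 14.65 p [ 0.5476 -0.0918  0.2385] yaw 41.58 gap 0.653 F [ 0.4 -0.5  0.3] j6 -57.9
-> [ 0.428  0.14   0.2   21.   ] shift [ 0.0643 -0.2529  0.0378] rot [ 0.15 -0.14 20.58] rows 6.3
-> [ 0.428  0.14   0.111 21.   ] shift [ 0.0641 -0.2531  0.1268] rot [ 0.15 -0.14 20.58] rows 7.0
```

```bash
python3 -m pendant '[[[1,0.0643,-0.253,0.037,0,0,20.6],[1,0.0643,-0.253,0.037,0,0,20.6],[1,0.0643,-0.253,0.037,0,0,20.6],[1,0.0643,-0.253,0.037,0,0,20.6],[1,0.0643,-0.253,0.037,0,0,20.6],[1,0.0643,-0.253,0.037,0,0,20.6],[1,0.0643,-0.253,0.037,0,0,20.6],[1,0.0643,-0.253,0.037,0,0,20.6],[1,0.0643,-0.253,0.037,0,0,20.6]]]'
python3 - <<'E'
from h import *
for n in('side','top'):
    im=ctrl.snapshot(n);cv2.imwrite(f'pics/{n}4.png',im)
crop(cv2.imread('pics/top4.png'),325,215,385,275,10,'pics/i1.png');crop(cv2.imread('pics/side4.png'),260,170,330,250,7,'pics/i2.png')
E
python3 go.py .428 .14 .111 21
```

```text
time: 15.4
eef_pos: [0.4273, 0.1408, 0.1979]
tcp_rot: [180.0, -0.1, 21.1]
wrist_force: [-0.1, 0.3, -0.6]
finger_gap: 0.996
t 15.5 p [0.428  0.1397 0.1978] yaw 20.95 gap 1.006 F [0.4 0.1 0.1] j6 -11.3
-> [ 0.428  0.14   0.111 21.   ] shift [ 0.     -0.0003  0.0868] rot [ 0.01 -0.07 -0.05] rows 2.1
```

View pics/side4.png

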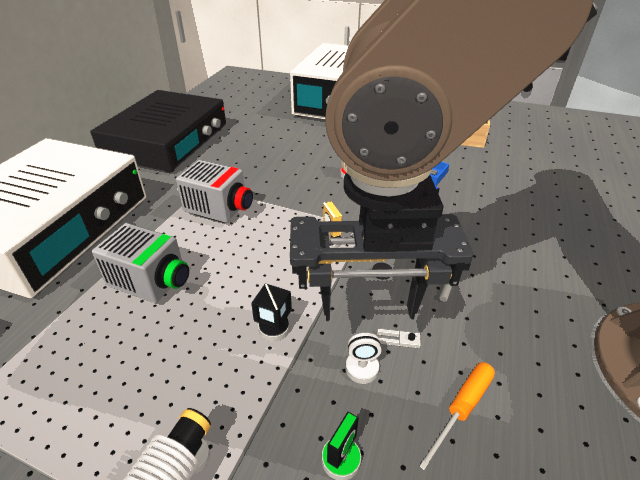

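View pics/i1.png

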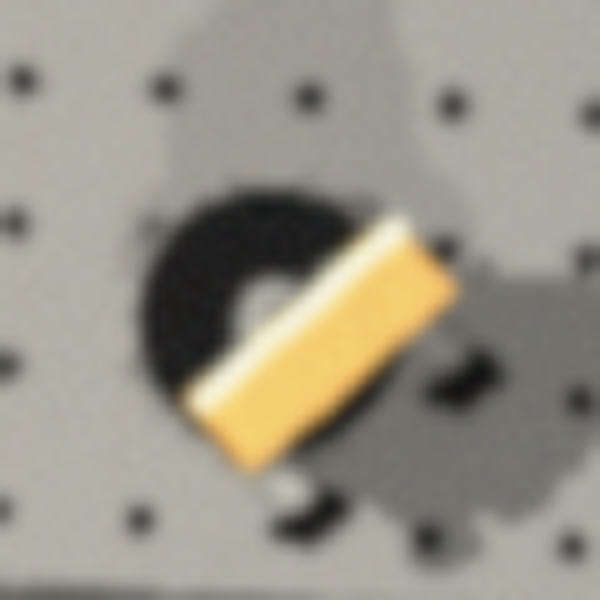

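View pics/i2.png

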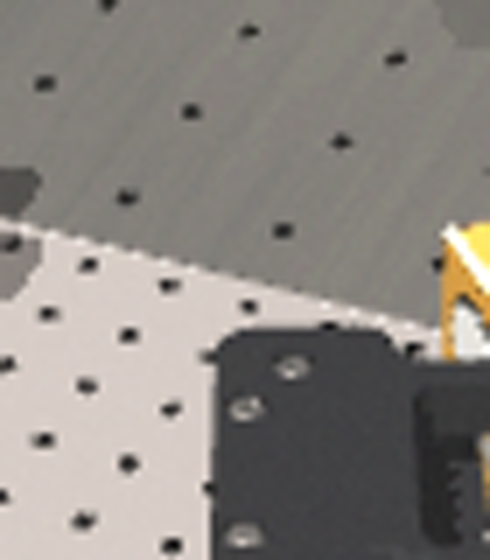

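```bash
python3 - <<'E'
from h import *
f=lambda U,V,z:bp('top',325+U/10-.45,215+V/10-.45,z)
a=f(183,392,.084);b=f(395,213,.084);c=f(462,290,.084);d=f(250,472,.084)
print('len',np.linalg.norm(a-b),np.linalg.norm(b-c));m=(a+b)/2
e=(b-a);print('face mid',m,w2p(m),'normal ang',np.degrees(np.arctan2(e[1],e[0]))+90)
e=c-d;print(np.degrees(np.arctan2(e[1],e[0]))+90,'ctr',(a+b+c+d)/4)
E
python3 -m pendant '[[[1,0,-0.0003,0.04,0,0,0],[1,0,-0.0003,0.07,0,0,0],[0,0,-0.0003,0.087,0,0,0],[0,0,-0.0003,0.087,0,0,0],[0,0,-0.0003,0.087,0,0,0],[0,0,-0.0003,0.087,0,0,0],[0,0,-0.0003,0.087,0,0,0],[0,0,-0.0003,0.087,0,0,0],[0,0,-0.0003,0.087,0,0,0],[0,0,-0.0003,0.087,0,0,0]]]'; python3 -m pendant '[[[0,0,0,0,0,0,0],[0,0,0,0,0,0,0],[0,0,0,0,0,0,0]]]'; python3 go.py .5706 .2126 .2 -3.33
```

```text
len 0.04420711886101203 0.016206857334636098
face mid [ 0.5541501  -0.08656287  0.084     ] [-0.08508455 -0.11209264] normal ang 40.36004329323835
40.79280438416184 ctr [ 0.54793116 -0.09188734  0.084     ]
time: 16.33
eef_pos: [0.4273, 0.1406, 0.1108]
tcp_rot: [180.0, -0.1, 21.0]
wrist_force: [0.1, 0.3, -0.4]
finger_gap: 0.493
time: 16.58
eef_pos: [0.4274, 0.1407, 0.1106]
tcp_rot: [180.0, -0.0, 21.0]
wrist_force: [0.1, 0.6, 6.8]
finger_gap: 0.435
t 16.58 p [0.4274 0.1407 0.1106] yaw 20.99 gap 0.435 F [0.1 0.6 6.8] j6 -11.2
-> [ 0.5706  0.2126  0.2    -3.33  ] shift [ 0.1596 -0.0159 -0.0893] rot [-1.000e-02 -5.000e-02  2.432e+01] rows 4.4
```

```bash
python3 -m pendant '[[[0,0,0,-0.03,0,0,0],[0,0,0,-0.06,0,0,0],[0,0.02,0,-0.085,0,0,3],[0,0.1596,-0.0159,-0.089,0,0,24.3],[0,0.1596,-0.0159,-0.089,0,0,24.3],[0,0.1596,-0.0159,-0.089,0,0,24.3],[0,0.1596,-0.0159,-0.089,0,0,24.3],[0,0.1596,-0.0159,-0.089,0,0,24.3],[0,0.1596,-0.0159,-0.089,0,0,24.3],[0,0.1596,-0.0159,-0.089,0,0,24.3]]]'; python3 -m pendant '[[[0,0,0,0,0,0,0],[0,0,0,0,0,0,0]]]';  
python3 - <<'E'
from h import *
im=ctrl.snapshot('side');cv2.imwrite(f'pics/side5.png',im)
crop(im,180,180,480,400,2.5,'pics/j1.png')
E
python3 go.py .5706 .2126 .1226 -3.33
```

```text
time: 17.42
eef_pos: [0.5694, 0.2122, 0.1986]
tcp_rot: [180.0, 0.1, -3.3]
wrist_force: [-0.0, -0.1, -2.1]
finger_gap: 0.433
time: 17.58
eef_pos: [0.5698, 0.2122, 0.1993]
tcp_rot: [180.0, 0.0, -3.3]
wrist_force: [-0.4, 0.2, -1.1]
finger_gap: 0.433
t 17.63 p [0.57   0.2122 0.1994] yaw -3.33 gap 0.43 F [ 0.  -0.8 -2.1] j6 17.5
-> [ 0.5706  0.2126  0.1226 -3.33  ] shift [ 0.0006 -0.0004  0.0768] rot [-0.    0.01 -0.  ] rows 1.8
```

View pics/j1.png

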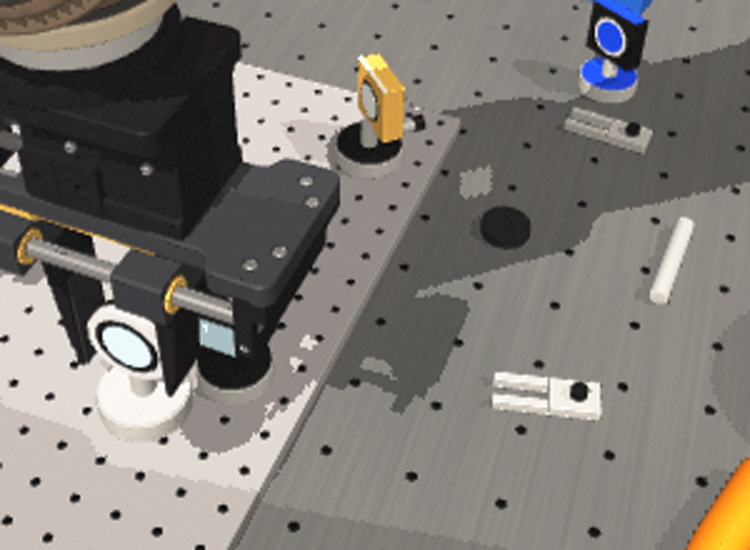

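```bash
python3 -m pendant '[[[0,0.0002,-0.0004,0.03,0,0,0],[0,0.0002,-0.0004,0.06,0,0,0],[0,0.0002,-0.0004,0.073,0,0,0],[0,0.0002,-0.0004,0.0755,0,0,0],[0,0.0002,-0.0004,0.0763,0,0,0],[0,0.0002,-0.0004,0.0768,0,0,0],[0,0.0002,-0.0004,0.0768,0,0,0],[0,0.0002,-0.0004,0.0768,0,0,0]]]'; python3 go.py .5706 .2126 .1226 -3.33
```

```text
time: 18.3
eef_pos: [0.571, 0.213, 0.1236]
tcp_rot: [-180.0, -0.1, -3.3]
wrist_force: [0.0, 0.1, -2.3]
finger_gap: 0.435
t 18.3 p [0.571  0.213  0.1236] yaw -3.32 gap 0.435 F [ 0.   0.1 -2.3] j6 17.6
-> [ 0.5706  0.2126  0.1226 -3.33  ] shift [-0.0004  0.0004  0.001 ] rot [-0.04 -0.1   0.01] rows 0.0
```

```bash
python3 -m pendant '[[[0,-0.0003,0.0003,0.0008,0,0,0],[0,-0.0003,0.0003,0.0009,0,0,0],[0,-0.0003,0.0003,0.0009,0,0,0],[0.75,-0.0003,0.0003,0.0009,0,0,0],[0.75,-0.0003,0.0003,0.0009,0,0,0],[0.75,-0.0003,0.0003,0.0009,0,0,0],[0.75,-0.0003,0.0003,0.0009,0,0,0]]]'; python3 go.py .5706 .2126 .22 -3.33
```

```text
time: 18.88
eef_pos: [0.5705, 0.2127, 0.1217]
tcp_rot: [-180.0, -0.0, -3.3]
wrist_force: [0.6, 0.2, -0.9]
finger_gap: 0.659
t 18.88 p [0.5705 0.2127 0.1217] yaw -3.32 gap 0.659 F [ 0.6  0.2 -0.9] j6 17.5
-> [ 0.5706  0.2126  0.22   -3.33  ] shift [ 0.0002  0.     -0.0983] rot [-0.01 -0.02  0.01] rows 2.4
```

```bash
python3 go.py .4188 .2652 .2 77
```

```text
t 18.88 p [0.5705 0.2127 0.1217] yaw -3.32 gap 0.659 F [ 0.6  0.2 -0.9] j6 17.5
-> [ 0.4188  0.2652  0.2    77.    ] shift [-0.1544 -0.0437 -0.0784] rot [ 0.000e+00 -2.000e-02 -8.032e+01] rows 11.2
```

```bash
python3 -m pendant '[[[0.9,0,0,-0.02,0,0,0],[0.9,0,0,-0.05,0,0,0],[1,0,0,-0.085,0,0,0],[1,-0.154,-0.0437,-0.085,0,0,-80.3],[1,-0.154,-0.0437,-0.085,0,0,-80.3],[1,-0.154,-0.0437,-0.085,0,0,-80.3],[1,-0.154,-0.0437,-0.085,0,0,-80.3],[1,-0.154,-0.0437,-0.085,0,0,-80.3],[1,-0.154,-0.0437,-0.085,0,0,-80.3],[1,-0.154,-0.0437,-0.085,0,0,-80.3]]]'; python3 go.py .4188 .2652 .2 77
python3 - <<'E'
from h import *
for n in('side','top'):
    im=ctrl.snapshot(n);cv2.imwrite(f'pics/{n}6.png',im)
crop(cv2.imread('pics/top6.png'),145,205,245,265,8,'pics/k1.png')
E
```

```text
time: 19.72
eef_pos: [0.4187, 0.2656, 0.207]
tcp_rot: [180.0, -0.0, 47.2]
wrist_force: [-0.2, -0.9, 0.5]
finger_gap: 1.002
t 19.72 p [0.4187 0.2656 0.207 ] yaw 47.23 gap 1.002 F [-0.2 -0.9  0.5] j6 -22.5
-> [ 0.4188  0.2652  0.2    77.    ] shift [-0.0002  0.0004  0.007 ] rot [ 2.000e-02 -4.000e-02 -2.977e+01] rows 4.2
```

View pics/side6.png

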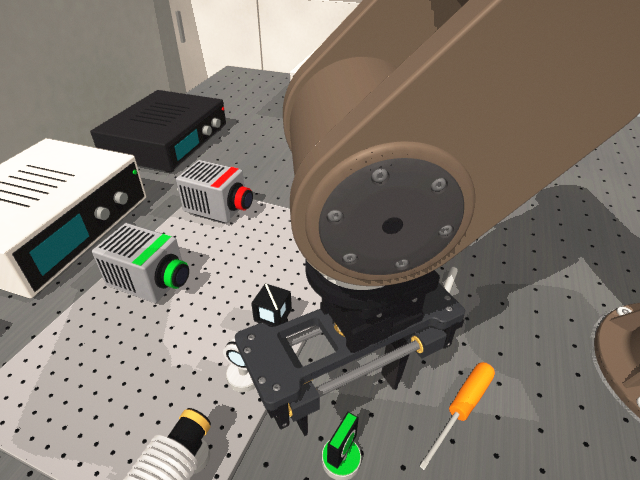

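View pics/k1.png

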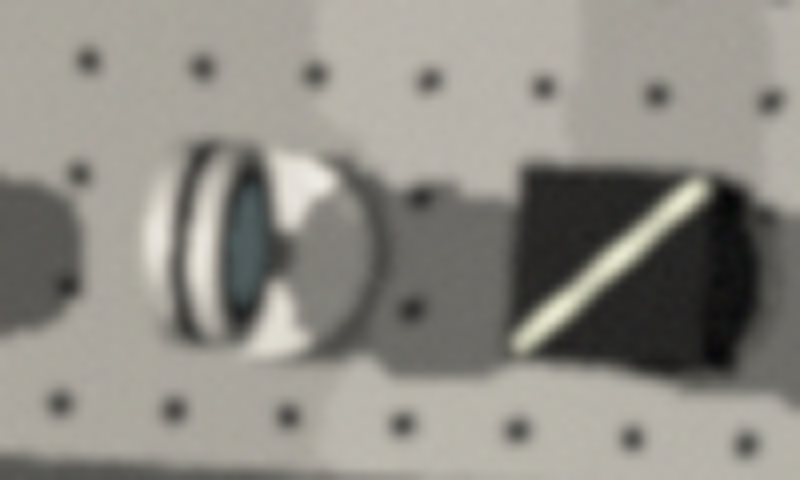

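```bash
python3 -m pendant '[[[1,-0.0002,0.0004,0.007,0,0,-29.8],[1,-0.0002,0.0004,0.007,0,0,-29.8],[1,-0.0002,0.0004,0.007,0,0,-29.8],[1,-0.0002,0.0004,0.007,0,0,-29.8],[1,-0.0002,0.0004,0.02,0,0,-29.8],[1,-0.0002,0.0004,0.05,0,0,-29.8],[1,-0.0002,0.0004,0.08,0,0,-29.8],[1,-0.0002,0.0004,0.096,0,0,-29.8],[1,-0.0002,0.0004,0.096,0,0,-29.8]]]'; python3 go.py .4188 .2652 .111 77
python3 - <<'E'
from h import *
im=ctrl.snapshot('side');cv2.imwrite(f'pics/side7.png',im)
crop(im,260,320,460,480,4,'pics/l1.png')
E
```

```text
time: 20.57
eef_pos: [0.4185, 0.2642, 0.1078]
tcp_rot: [-179.8, 0.2, 76.3]
wrist_force: [0.2, -0.7, 0.1]
finger_gap: 0.998
t 20.57 p [0.4185 0.2642 0.1078] yaw 76.33 gap 0.998 F [ 0.2 -0.7  0.1] j6 -51.7
-> [ 0.4188  0.2652  0.111  77.    ] shift [ 0.001   0.     -0.0032] rot [-0.22  0.16 -0.67] rows 0.1
```

View pics/l1.png

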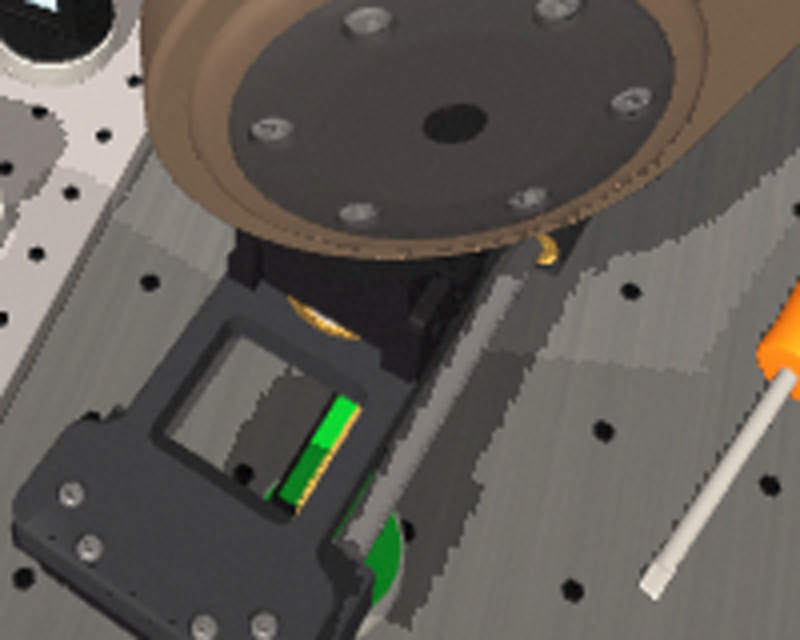

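```bash
python3 -m pendant '[[[0,0.0005,0,-0.002,0,0,0],[0,0.0005,0,-0.002,0,0,0],[0,0.0005,0,-0.002,0,0,0],[0,0.0005,0,-0.002,0,0,0],[0,0.0005,0,-0.002,0,0,0],[0,0.0005,0,-0.002,0,0,0],[0,0.0005,0,-0.002,0,0,0],[0,0.0005,0,-0.002,0,0,0],[0,0.0005,0,-0.002,0,0,0],[0,0.0005,0,-0.002,0,0,0]]]'; python3 -m pendant '[[[0,0,0,0,0,0,0]]]';python3 go.py .6414 .1208 .23 86.67
```

```text
time: 21.45
eef_pos: [0.4195, 0.2653, 0.1126]
tcp_rot: [180.0, -0.0, 76.6]
wrist_force: [-0.1, -0.3, 0.0]
finger_gap: 0.459
time: 21.53
eef_pos: [0.4195, 0.2653, 0.1126]
tcp_rot: [180.0, -0.0, 76.6]
wrist_force: [-0.3, -0.6, 1.8]
finger_gap: 0.463
t 21.53 p [0.4195 0.2653 0.1126] yaw 76.61 gap 0.463 F [-0.3 -0.6  1.8] j6 -51.9
-> [ 0.6414  0.1208  0.23   86.67  ] shift [-0.0892  0.2494 -0.1174] rot [ 0.000e+00 -1.000e-02 -1.006e+01] rows 6.9
```

```bash
python3 -m pendant '[[[0,0,0,-0.03,0,0,0],[0,0,0,-0.07,0,0,0],[0,0,0,-0.105,0,0,0],[0,-0.0892,0.249,-0.117,0,0,-10],[0,-0.0892,0.249,-0.117,0,0,-10],[0,-0.0892,0.249,-0.117,0,0,-10],[0,-0.0892,0.249,-0.117,0,0,-10],[0,-0.0892,0.249,-0.117,0,0,-10],[0,-0.0892,0.249,-0.117,0,0,-10],[0,-0.0892,0.249,-0.117,0,0,-10]]]'; python3 -m pendant '[[[0,0,0,0,0,0,0],[0,0,0,0,0,0,0],[0,0,0,0,0,0,0]]]';python3 go.py .6414 .1208 .1246 86.67
python3 - <<'E'
from h import *
for n in('side','top'):
    im=ctrl.snapshot(n);cv2.imwrite(f'pics/{n}8.png',im)
E
```

```text
time: 22.37
eef_pos: [0.6443, 0.1176, 0.2291]
tcp_rot: [179.9, 0.0, 86.5]
wrist_force: [-0.4, 0.1, -2.7]
finger_gap: 0.46
time: 22.62
eef_pos: [0.6401, 0.1212, 0.2289]
tcp_rot: [-179.9, -0.0, 86.6]
wrist_force: [-0.5, 0.2, -2.4]
finger_gap: 0.464
t 22.62 p [0.6401 0.1212 0.2289] yaw 86.62 gap 0.464 F [-0.5  0.2 -2.4] j6 -81.7
-> [ 0.6414  0.1208  0.1246 86.67  ] shift [-0.0003  0.0015  0.1043] rot [-0.1  -0.   -0.05] rows 2.5
```

View pics/side8.png

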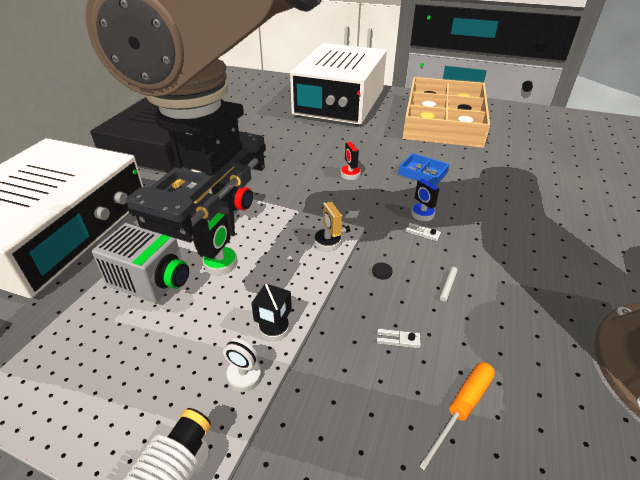

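```bash
python3 -m pendant '[[[0,-0.0003,0.0006,0.03,0,0,0],[0,-0.0003,0.0006,0.065,0,0,0],[0,-0.0003,0.0006,0.09,0,0,0],[0,-0.0003,0.0006,0.1,0,0,0],[0,-0.0003,0.0006,0.103,0,0,0],[0,-0.0003,0.0006,0.1035,0,0,0],[0,-0.0003,0.0006,0.1035,0,0,0],[0,-0.0003,0.0006,0.1035,0,0,0]]]';python3 go.py .6414 .1208 .1246 86.67
```

```text
time: 23.38
eef_pos: [0.6422, 0.1207, 0.1278]
tcp_rot: [179.9, -0.0, 86.6]
wrist_force: [0.5, -0.2, -2.4]
finger_gap: 0.462
t 23.38 p [0.6422 0.1207 0.1278] yaw 86.62 gap 0.462 F [ 0.5 -0.2 -2.4] j6 -81.8
-> [ 0.6414  0.1208  0.1246 86.67  ] shift [ 0.0001 -0.0008  0.0032] rot [ 0.15 -0.03 -0.05] rows 0.1
```

```bash
python3 -m pendant '[[[0,0,-0.0003,0.001,0,0,0],[0,0,-0.0003,0.0015,0,0,0],[0,0,-0.0003,0.0015,0,0,0]]]';python3 go.py .6414 .1208 .1246 86.67
```

```text
time: 23.63
eef_pos: [0.6414, 0.1205, 0.125]
tcp_rot: [180.0, -0.0, 86.6]
wrist_force: [0.5, -0.1, -2.5]
finger_gap: 0.461
t 23.63 p [0.6414 0.1205 0.125 ] yaw 86.61 gap 0.461 F [ 0.5 -0.1 -2.5] j6 -81.8
-> [ 0.6414  0.1208  0.1246 86.67  ] shift [0.0003 0.     0.0004] rot [ 0.04 -0.01 -0.06] rows 0.0
```

```bash
python3 -m pendant '[[[0,0.0003,0,0.0005,0,0,0],[0,0.0003,0,0.0005,0,0,0],[0.75,0.0003,0,0.0005,0,0,0],[0.75,0.0003,0,0.0005,0,0,0],[0.75,0.0003,0,0.0005,0,0,0],[0.75,0.0003,0,0.0005,0,0,0],[0.75,0.0003,0,-0.015,0,0,0],[0.75,0.0003,0,-0.05,0,0,0],[1,0.0003,0,-0.09,0,0,0],[1,0.0003,0,-0.11,0,0,0]]]'
python3 - <<'E'
from h import *
f=lambda U,V,z:bp('top',470+U/8-.44,200+V/8-.44,z)
# red strip corners e1 (k=8)
P=[(385,142),(418,185),(262,305),(228,268)]
W=np.array([f(*p,.071) for p in P]);print(W.mean(0),[(round(np.linalg.norm(W[i]-W[i-1]),4),round(np.degrees(np.arctan2(*(W[i]-W[i-1])[:2][::-1])),1)) for i in range(4)])
print('base',f(218,243,.012))
E
python3 go.py .588 -.335 .22 126
```

```text
time: 24.47
eef_pos: [0.642, 0.1209, 0.2386]
tcp_rot: [179.8, -0.0, 86.6]
wrist_force: [0.6, 0.0, 1.3]
finger_gap: 0.838
[ 0.5833344  -0.33987054  0.071     ] [(np.float64(0.041), np.float64(-51.3)), (np.float64(0.0108), np.float64(-143.3)), (np.float64(0.0401), np.float64(127.5)), (np.float64(0.01), np.float64(42.0))]
base [ 0.58372402 -0.3388557   0.012     ]
t 24.47 p [0.642  0.1209 0.2386] yaw 86.62 gap 0.838 F [0.6 0.  1.3] j6 -81.7
-> [  0.588  -0.335   0.22  126.   ] shift [-0.4583 -0.0271  0.0182] rot [  0.23   0.04 -39.38] rows 11.0
```

```bash
python3 go.py .5835 -.3393 .22 -52; python3 -m pendant '[[[1,-0.457,-0.032,0.018,0,0,138.6],[1,-0.457,-0.032,0.018,0,0,138.6],[1,-0.457,-0.032,0.018,0,0,138.6],[1,-0.457,-0.032,0.018,0,0,138.6],[1,-0.457,-0.032,0.018,0,0,138.6],[1,-0.457,-0.032,0.018,0,0,138.6],[1,-0.457,-0.032,0.018,0,0,138.6],[1,-0.457,-0.032,0.018,0,0,138.6],[1,-0.457,-0.032,0.018,0,0,138.6],[1,-0.457,-0.032,0.018,0,0,138.6]]]';python3 go.py .5835 -.3393 .2 -52
```

```text
t 24.47 p [0.642  0.1209 0.2386] yaw 86.62 gap 0.838 F [0.6 0.  1.3] j6 -81.7
-> [  0.5835  -0.3393   0.22   -52.    ] shift [-0.4629 -0.0313  0.0181] rot [ 5.0000e-02 -2.9000e-01  1.3862e+02] rows 19.4
time: 25.3
eef_pos: [0.5871, -0.2941, 0.2181]
tcp_rot: [-180.0, -0.0, 14.6]
wrist_force: [0.2, 0.2, -0.3]
finger_gap: 1.0
t 25.3 p [ 0.5871 -0.2941  0.2181] yaw 14.63 gap 1.0 F [ 0.2  0.2 -0.3] j6 -47.0
-> [  0.5835  -0.3393   0.2    -52.    ] shift [-0.015   0.0428  0.0181] rot [-1.000e-02 -1.000e-02  6.663e+01] rows 9.3
```

```bash
python3 -m pendant '[[[1,-0.015,0.0395,0.018,0,0,66.6],[1,-0.015,0.0395,0.018,0,0,66.6],[1,-0.015,0.0395,0.018,0,0,66.6],[1,-0.015,0.0395,0.018,0,0,66.6],[1,-0.015,0.0395,0.018,0,0,66.6],[1,-0.015,0.0395,0.018,0,0,66.6],[1,-0.015,0.0395,0.018,0,0,66.6],[1,-0.015,0.0395,0.018,0,0,66.6],[1,-0.015,0.0395,0.018,0,0,66.6],[1,-0.015,0.0395,0.018,0,0,66.6]]]'
python3 -m pendant '[[[1,0,0,0,0,0,0],[1,0,0,0,0,0,0]]]';python3 go.py .5835 -.3393 .111 -52
python3 - <<'E'
from h import *
for n in('side','top'):
    im=ctrl.snapshot(n);cv2.imwrite(f'pics/{n}9.png',im)
crop(cv2.imread('pics/side9.png'),300,120,420,220,6,'pics/m1.png')
E
```

```text
time: 26.13
eef_pos: [0.5835, -0.3341, 0.2]
tcp_rot: [-180.0, 0.0, -52.0]
wrist_force: [-1.1, -0.1, 0.1]
finger_gap: 1.003
time: 26.3
eef_pos: [0.5835, -0.3341, 0.2001]
tcp_rot: [-180.0, 0.0, -51.5]
wrist_force: [0.4, 0.2, -0.2]
finger_gap: 1.003
t 26.3 p [ 0.5835 -0.3341  0.2001] yaw -51.51 gap 1.003 F [ 0.4  0.2 -0.2] j6 16.1
-> [  0.5835  -0.3393   0.111  -52.    ] shift [0.0041 0.0032 0.0891] rot [-0.01  0.01  0.49] rows 2.1
```

View pics/top9.png

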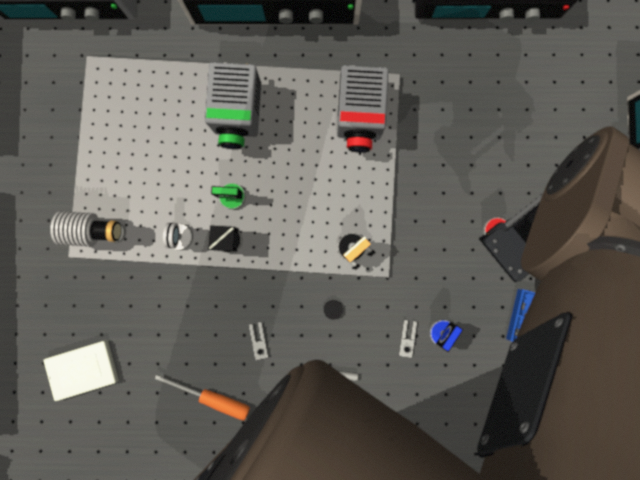

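View pics/side9.png

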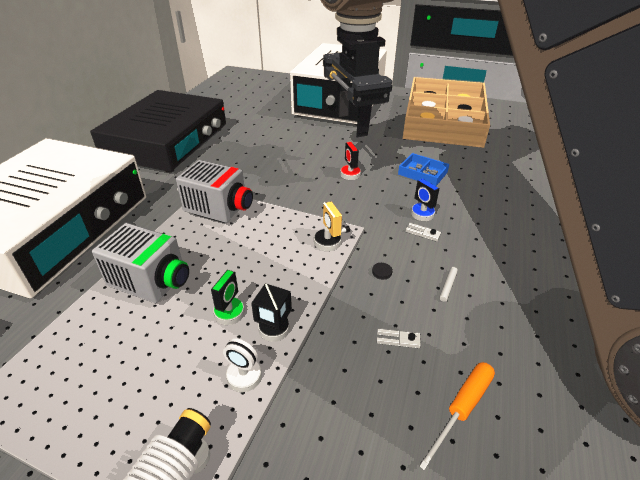

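```bash
python3 -m pendant '[[[1,0.0041,0.0032,0.02,0,0,0.5],[1,0.0041,0.0032,0.05,0,0,0.5],[1,0.0041,0.0032,0.08,0,0,0.5],[1,0.0041,0.0032,0.087,0,0,0.5],[1,0.0041,0.0032,0.087,0,0,0.5]]]';python3 go.py .5835 -.3393 .111 -52
python3 - <<'E'
from h import *
im=ctrl.snapshot('side');cv2.imwrite('pics/side10.png',im)
crop(im,290,100,410,200,6,'pics/m1.png')
E
```

```text
time: 26.82
eef_pos: [0.5829, -0.3389, 0.1111]
tcp_rot: [179.9, 0.2, -52.1]
wrist_force: [-0.1, 0.1, 0.7]
finger_gap: 1.003
t 26.82 p [ 0.5829 -0.3389  0.1111] yaw -52.07 gap 1.003 F [-0.1  0.1  0.7] j6 16.3
-> [  0.5835  -0.3393   0.111  -52.    ] shift [ 0.0007 -0.0002  0.0001] rot [ 0.06  0.23 -0.07] rows 0.0
```

View pics/m1.png

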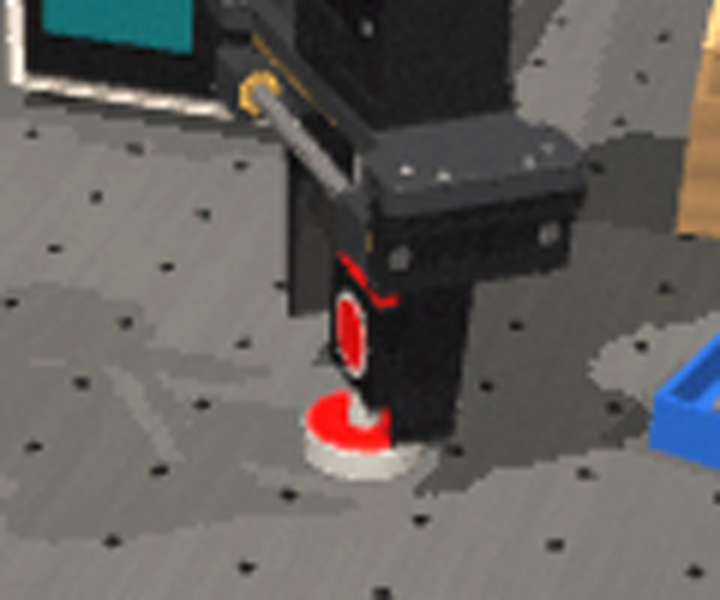

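Fingers straddle the red filter (disc near (350,335) in the crop). Close.

```bash
python3 -m pendant '[[[0,0,0,0,0,0,0],[0,0,0,0,0,0,0],[0,0,0,0,0,0,0],[0,0,0,0,0,0,0],[0,0,0,0,0,0,0],[0,0,0,0,0,0,0],[0,0,0,0,0,0,0],[0,0,0,0,0,0,0],[0,0,0,0,0,0,0],[0,0,0,0,0,0,0]]]'; python3 -m pendant '[[[0,0,0,0,0,0,0]]]';python3 go.py .6331 -.0911 .22 -93.33
```

```text
time: 27.7
eef_pos: [0.5835, -0.3393, 0.1132]
tcp_rot: [-180.0, -0.0, -52.1]
wrist_force: [-0.2, -0.0, -0.0]
finger_gap: 0.457
time: 27.78
eef_pos: [0.5835, -0.3393, 0.1131]
tcp_rot: [-180.0, 0.0, -52.1]
wrist_force: [0.8, 0.2, 1.0]
finger_gap: 0.461
t 27.78 p [ 0.5835 -0.3393  0.1131] yaw -52.11 gap 0.461 F [0.8 0.2 1. ] j6 16.3
-> [ 6.331e-01 -9.110e-02  2.200e-01 -9.333e+01] shift [-0.1654 -0.1916 -0.1068] rot [-0.    0.   41.22] rows 6.6
```

```bash
python3 -m pendant '[[[0,0,0,-0.03,0,0,0],[0,0,0,-0.07,0,0,0],[0,0,0,-0.1,0,0,2],[0,-0.1654,-0.1916,-0.107,0,0,41.2],[0,-0.1654,-0.1916,-0.107,0,0,41.2],[0,-0.1654,-0.1916,-0.107,0,0,41.2],[0,-0.1654,-0.1916,-0.107,0,0,41.2],[0,-0.1654,-0.1916,-0.107,0,0,41.2],[0,-0.1654,-0.1916,-0.107,0,0,41.2],[0,-0.1654,-0.1916,-0.107,0,0,41.2]]]'; python3 -m pendant '[[[0,0,0,0,0,0,0],[0,0,0,0,0,0,0],[0,0,0,0,0,0,0]]]';python3 go.py .6331 -.0911 .1251 -93.33
python3 - <<'E'
from h import *
im=ctrl.snapshot('side');cv2.imwrite('pics/side11.png',im)
E
```

```text
time: 28.62
eef_pos: [0.6335, -0.0855, 0.2201]
tcp_rot: [180.0, 0.1, -93.4]
wrist_force: [-0.9, -0.4, -2.7]
finger_gap: 0.459
time: 28.87
eef_pos: [0.6329, -0.0922, 0.2199]
tcp_rot: [180.0, -0.0, -93.3]
wrist_force: [-0.2, 0.9, -2.3]
finger_gap: 0.463
t 28.87 p [ 0.6329 -0.0922  0.2199] yaw -93.32 gap 0.463 F [-0.2  0.9 -2.3] j6 79.1
-> [ 6.331e-01 -9.110e-02  1.251e-01 -9.333e+01] shift [-0.0011 -0.0002  0.0948] rot [ 0.03 -0.    0.01] rows 2.3
```

View pics/side11.png

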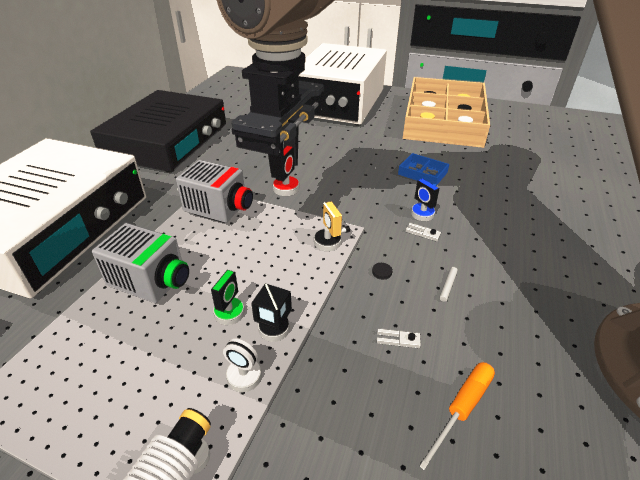

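```bash
python3 -m pendant '[[[0,-0.0007,-0.0001,0.03,0,0,0],[0,-0.0007,-0.0001,0.065,0,0,0],[0,-0.0007,-0.0001,0.085,0,0,0],[0,-0.0007,-0.0001,0.092,0,0,0],[0,-0.0007,-0.0001,0.093,0,0,0],[0,-0.0007,-0.0001,0.0935,0,0,0],[0,-0.0007,-0.0001,0.0935,0,0,0],[0,-0.0007,-0.0001,0.0935,0,0,0]]]';python3 -m pendant '[[[0,0,0,0,0,0,0]]]';python3 go.py .6331 -.0911 .1251 -93.33
```

```text
time: 29.58
eef_pos: [0.6336, -0.0908, 0.1277]
tcp_rot: [-179.9, -0.0, -93.3]
wrist_force: [-0.1, 0.6, -1.9]
finger_gap: 0.464
time: 29.67
eef_pos: [0.6335, -0.0906, 0.1275]
tcp_rot: [-179.9, -0.0, -93.3]
wrist_force: [0.7, -0.1, -2.8]
finger_gap: 0.461
t 29.67 p [ 0.6335 -0.0906  0.1275] yaw -93.31 gap 0.461 F [ 0.7 -0.1 -2.8] j6 79.3
-> [ 6.331e-01 -9.110e-02  1.251e-01 -9.333e+01] shift [0.0005 0.0004 0.0024] rot [-0.08 -0.01  0.02] rows 0.1
```

```bash
python3 -m pendant '[[[0,0.0004,0.0004,0.001,0,0,0],[0,0.0004,0.0004,0.0018,0,0,0],[0,0.0004,0.0004,0.002,0,0,0],[0,0.0004,0.0004,0.002,0,0,0]]]';python3 go.py .6331 -.0911 .1251 -93.33
```

```text
time: 30.0
eef_pos: [0.6329, -0.0908, 0.1248]
tcp_rot: [-180.0, 0.0, -93.3]
wrist_force: [0.0, -0.2, -1.1]
finger_gap: 0.465
t 30.0 p [ 0.6329 -0.0908  0.1248] yaw -93.31 gap 0.465 F [ 0.  -0.2 -1.1] j6 79.2
-> [ 6.331e-01 -9.110e-02  1.251e-01 -9.333e+01] shift [ 0.0003 -0.0003 -0.0003] rot [-0.01  0.    0.02] rows 0.0
```

Touching down. Release and retreat up and away to look at everything.

```bash
python3 -m pendant '[[[0,0.0003,0,0.0003,0,0,0],[0,0.0003,0,0.0003,0,0,0],[0.75,0.0003,0,0.0003,0,0,0],[0.75,0.0003,0,0.0003,0,0,0],[0.75,0.0003,0,0.0003,0,0,0],[0.75,0.0003,0,0.0003,0,0,0],[0.75,0.0003,0,-0.015,0,0,0],[0.75,0.0003,0,-0.05,0,0,0],[1,0.0003,0,-0.09,0,0,0],[1,0.0003,0,-0.11,0,0,0]]]'; python3 go.py .5 -.33 .26 -60
```

```text
time: 30.83
eef_pos: [0.6336, -0.0913, 0.2387]
tcp_rot: [-179.8, -0.0, -93.3]
wrist_force: [0.3, -1.1, 1.4]
finger_gap: 0.837
t 30.83 p [ 0.6336 -0.0913  0.2387] yaw -93.31 gap 0.837 F [ 0.3 -1.1  1.4] j6 79.2
-> [  0.5   -0.33   0.26 -60.  ] shift [ 0.246   0.1195 -0.0216] rot [ -0.21  -0.11 -33.31] rows 6.6
```

```bash
python3 -m pendant '[[[1,0.246,0.12,-0.022,0,0,-33],[1,0.246,0.12,-0.022,0,0,-33],[1,0.246,0.12,-0.022,0,0,-33],[1,0.246,0.12,-0.022,0,0,-33],[1,0.246,0.12,-0.022,0,0,-33],[1,0.246,0.12,-0.022,0,0,-33],[1,0.246,0.12,-0.022,0,0,-33],[1,0.246,0.12,-0.022,0,0,-33]]]'
python3 - <<'E'
from h import *
for n in('side','top'):
    im=ctrl.snapshot(n);cv2.imwrite(f'pics/{n}12.png',im)
t=cv2.imread('pics/top12.png');s=cv2.imread('pics/side12.png')
crop(t,40,130,240,270,4,'pics/n1.png');crop(t,320,130,400,280,4,'pics/n2.png')
crop(s,200,180,360,390,2.8,'pics/n3.png')
E
```

```text
time: 31.5
eef_pos: [0.4964, -0.3344, 0.2571]
tcp_rot: [180.0, -0.1, -60.6]
wrist_force: [0.2, -0.2, 1.0]
finger_gap: 0.998
```

View pics/n1.png

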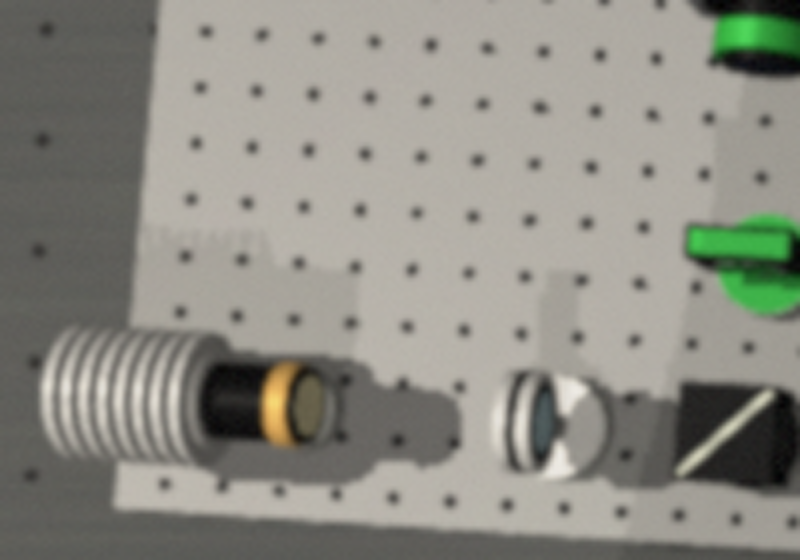

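View pics/n2.png

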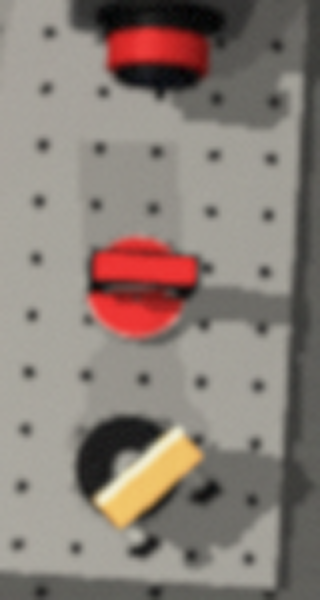

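View pics/side12.png

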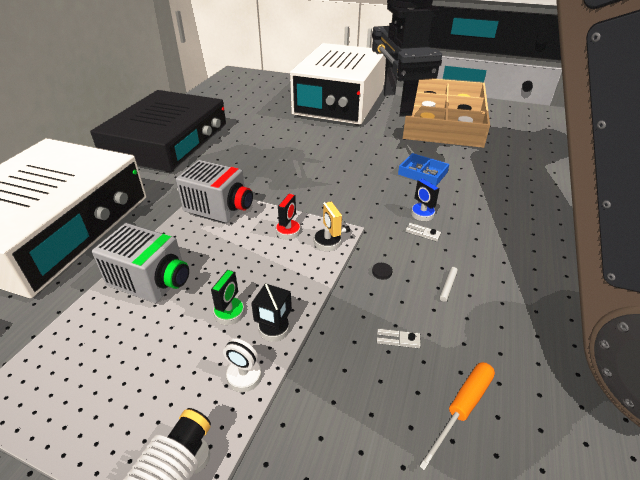

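```bash
python3 - <<'E'
from h import *
PS=(.64475,.02115,-.0618)
def box(c,yaw,x0,x1,y0,y1,z):
    a=np.radians(yaw);r=np.array([[np.cos(a),-np.sin(a)],[np.sin(a),np.cos(a)]])
    P=np.array([[x0,y0],[x1,y0],[x1,y1],[x0,y1]])@r.T+c;return np.c_[P,np.full(4,z)]
t=np.linspace(0,2*np.pi,50)
for n,pl in(('top',PL),('side',PL)):
    K=5;im=cv2.imread(f'pics/{n}12.png');o=cv2.resize(im,None,fx=K,fy=K,interpolation=cv2.INTER_CUBIC)
    def dr(P,c=(255,0,255)): cv2.polylines(o,[np.round((pj(n,P)+.5)*K-.5).astype(int)],True,c,1)
    pw=lambda q:p2w(np.array(q),pl);y=np.degrees(pl[2])
    for q in[(-.086,.1),(-.086,.1875),(-.010,.1),(-.006,-.112)]:
        c=pw(q);dr(np.c_[c[0]+.023*np.cos(t),c[1]+.023*np.sin(t),0*t+.024],(0,160,0))
    dr(box(pw((-.086,.1)),y,-.02,.02,-.02,.02,.082))
    c=pw((-.086,-.112));dr(np.c_[c[0]+.025*np.cos(t),c[1]+.025*np.sin(t),0*t+.024],(0,160,0));dr(box(c,y+45,-.016,0,-.022,.022,.084))
    for q in[(-.010,.1),(-.006,-.112)]: dr(box(pw(q),y,-.007,.007,-.022,.022,.083),(255,255,0))
    c=pw((-.086,.1875));a=pl[2]
    for s in(-.007,.007):
        ex=np.array([np.cos(a),np.sin(a),0]);ey=np.array([-np.sin(a),np.cos(a),0])
        dr(np.r_[c,.062]+ey*s+.021*np.cos(t)[:,None]*ex+.021*np.sin(t)[:,None]*np.array([0,0,1]))
    # axes lines
    for A,B in[((-.086,.28),(-.086,-.112)),((.066,.1),(-.086,.1)),((.074,-.112),(-.086,-.112))]:
        dr(np.c_[pw([A,B]),[.062]*2],(0,200,255))
    if n=='top': cv2.imwrite('pics/q1.png',o[640:1300,550:1300]);cv2.imwrite('pics/q2.png',o[640:1360,1600:2000])
    else: cv2.imwrite('pics/q3.png',o[1330:1930,1020:1520]);cv2.imwrite('pics/q4.png',o[930:1280,1320:1760])
E
```

```text
(no output)
```

View pics/q1.png

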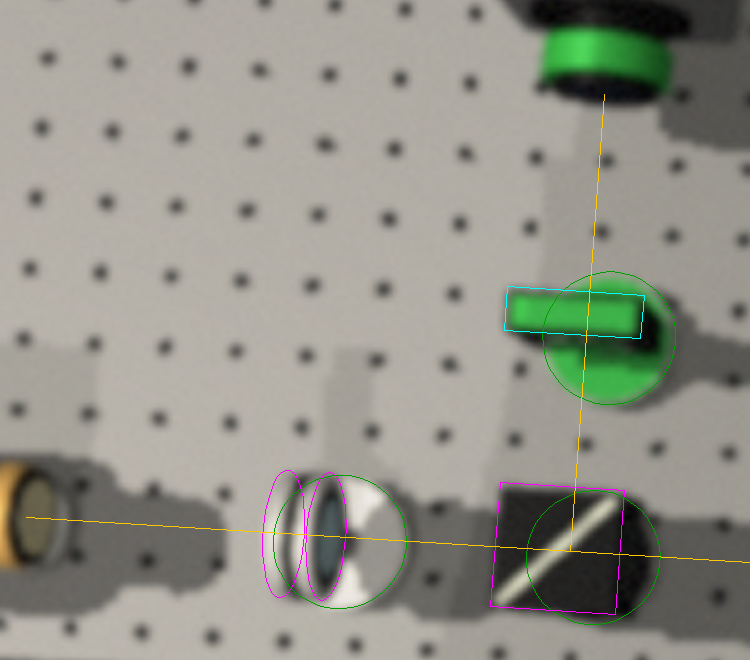

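View pics/q2.png

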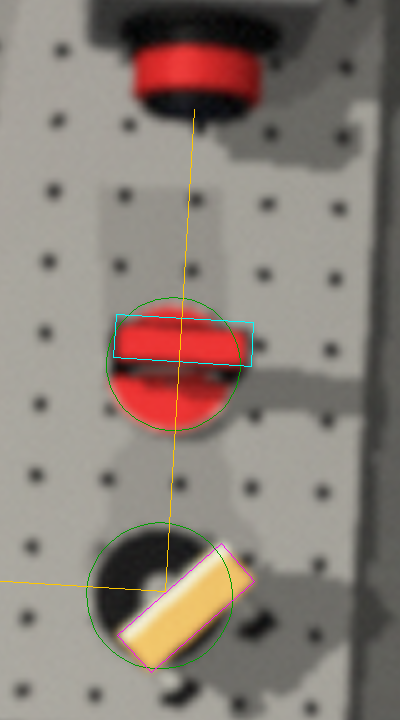

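View pics/q3.png

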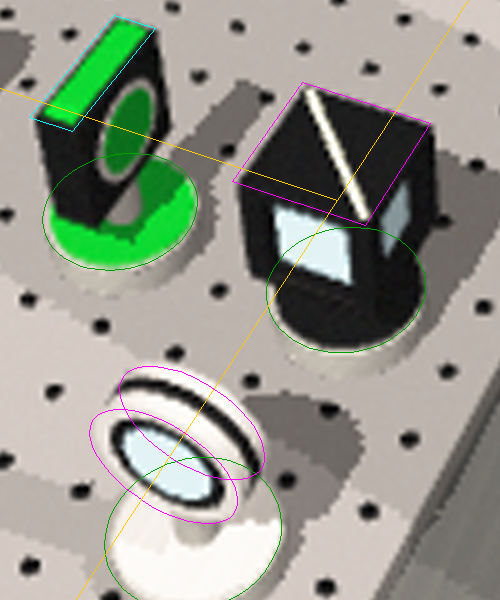

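View pics/q4.png

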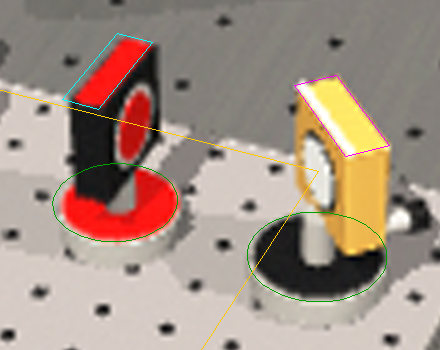

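```bash
python3 - <<'E'
from h import *
s=ctrl.sense();print(s['time'],s['eef_pos'],s['wrist_force'])
ctrl.job_done()
E
```

```text
31.6 [ 0.49820432 -0.33069181  0.25659606] [-0.18253997  0.9158559   0.05118827]
the job is handed in; nothing more can be done
```

The light path is laid out as asked, and I handed the job in at 31.6 s of the 118 s allowed. No verdict was reported.

I placed the pieces in this order:
1. Beam-splitter in front of the green detector, which is the nearer one to the lamp.
2. Mirror in front of the red detector.
3. Lens midway between the lamp and the cube.
4. Green filter midway between the green detector and the cube.
5. Red filter midway between the red detector and the mirror.

I left the spare blue filter alone. The arm is parked clear of everything.

**Position checks:**
- I overlaid the target outlines on the last pictures from both cameras. By eye, every optic sat within about 1–2 mm of its target.
- The splitter measured 0.8 mm off the light line, in both cameras.
- The mirror measured about 1 mm off the light line.

**Angle checks:**
- The splitter read -3.5° from the top camera and -3.0° from the side camera, against a target of -3.3°.
- The mirror's normal read about 40.4–40.8° in the top picture, against 41.7° commanded. I put this down to pixel accuracy, because its outline fitted in both views. I did not correct it.
- The breadboard's own yaw read -3.3° from the top camera and -3.5° from the side camera. I used the top value.

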